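Prop the moisture meter on its fold-out leg

TASK

Take the handheld moisture meter out of its white holder and lay it face down on the grey bench mat, let go of it and swing the prop leg on its back fully out until it snaps into its end stop. Then take the meter up again and stand it on the mat, leaning back on the leg, bottom edge and foot both on the mat and the display facing the arm's side of the mat, and let go. Never drop the meter, and leave the sample jars as they are.

Things in the scene. Friction and masses are not known exactly. Their poses are not given: they have to be found in the camera images.
- meter_center (a point): Centre of the loose meter's light grey case: 165 long, 64 wide, 40 mm thick; 0.45 to 0.65 kg, centre of mass within 5 mm of here. Axes: z along it, from the bottom end (82.5 mm below here) to the top; x out of its back (display and keys on the -x face, 20 mm from here); y across its width. A black head, 48 x 30 mm, stands 15 mm out of the top. It starts upright in the holder, display to the arm.
- leg (a joint): Angle of the black prop leg on the meter's back, rad: 0 folded flat on the back, 0.80 fully out at its end stop. An over-centre spring resists the opening (about 0.14 N m at first, falling to none at about 0.55 rad), springs the leg shut if it is let go before that, and beyond it snaps the leg to the end stop and holds it there.
- leg_foot (a point): Middle of the leg's free end, a round foot of 10 mm diameter. The leg, 44 mm wide (flat parallel sides, y across), 8 mm thick, 100 mm from hinge to foot, lies on the back (not sunk in), foot towards the bottom end: 25 mm behind and 70.5 mm below meter_center. Axes are the meter's while folded, and turn with the leg. Stood on bottom edge and foot, leg out, the meter leans back about 28 degrees.
- leg_hinge (a point): Middle of the leg's hinge axis, which runs across the meter (y): 24 mm behind meter_center (+x) and 29.5 mm above it towards the head. Opening swings the foot away from the back. Axes as leg_foot.
- holder: Fixed open-topped white plastic holder 86 mm wide (y), 74 mm deep (x), 62 mm high, walls and floor 4 mm, on a flange 110 x 100 mm and 4 mm thick; origin at the centre of its underside on the bench, z up, -x towards the arm's side. The meter stands loose in it on the floor, with some 7 mm of play.
- mat: Fixed grey rubber bench mat 320 mm (x) by 220 mm (y), 3 mm thick; origin at the centre of its underside, on the bench; its -x edge is the one on the arm's side.
- mat_front (a point): Middle of the mat's edge on the arm's side, on its top face.
- jar_a_center (a point): Square glass sample jar with a white lid, 58 x 58 mm, 88 mm high, 0.22 kg, loose in a fixed white tray 235 x 100 mm with a 22 mm rim; this point is its centre, z up.
- jar_b_center (a point): The second jar, same kind, in the same tray; its centre.
- jar_c_center (a point): The third jar, same kind, in the same tray; its centre.
Things that resemble listed ones, but are neither listed nor needed, are in the scene too. Of the things that look like the part that bears meter_center, the middle-sized one is meant.

How it is judged:
By the outcome, as a careful person would: the job done as asked, in the order asked, and still so for the second after the job is handed in, with the robot touching nothing.
It also fails if it takes over 72 s, if anything falls off the work surface, if the arm or the gripper's body presses on something with over 40 N, if the wrist force passes 120 N, or if a joint passes its speed limit or range.

ROBOT

A 6-joint arm with a two-finger parallel gripper is mounted at the origin on the work surface. World frame = base frame: x ahead of the robot, y to its left, z up, the work surface at z = 0. Lengths are in mm, angles in rad, forces in N, time in s.
With the tool pointing down it reaches from about 350 to 850 mm from the base axis. Payload 8.1 kg.
Tool frame: the origin (TCP) lies at the very end of the fingers, on their centre line; the grasp point (between the pads) lies 19 mm behind it; z points along the fingers, x is the direction in which the jaws open and shut, and the axes are right-handed (so a half turn about z gives the same grasp; the last joint's range is limited). The gripper opens to 85 mm and grips with 20 to 120 N. Pads are 22 mm wide; open, the fingers measure 114 mm over their backs; the gripper's body (76 mm by 85 mm) begins 54 mm behind the grasp point. The pads swing forward as they close: fully open they stand 13 mm farther back than shut.
Start: joints at [-1.385, 0.13, 1.488, -0, 1.523, -0.085], TCP at [160.522, -578.133, 231.292] pointing down, gripper open.
Joint ranges: [-2.96, 2.96], [-0.89, 2.26], [0.02, 2.5], [-1.34, 4.48], [0, 2.73], [-2.66, 2.66]. Speed limits (rad/s): [2.39, 2.39, 2.79, 3.14, 3.14, 3.14].

INTERFACE

Orientations are given as a rotation vector (axis times angle).
In Python, from cell import * gives the robot as it stands.
- The arm moves only by the tool step_arm, never from a script. Its argument "moves" is a list that holds one entry, the list of rows, each a list of 5 numbers: the opening in per cent of the stroke, from 0 (shut) to 100 (fully open), then the shift along the tool's x, y, z in cm, then the turn about the tool's z in rad. A call has 1 to 5 rows; each row shifts and turns the pose as measured when the row begins, along the tool's axes as they then stand; what a row does not reach is not made up. A row lasts 1/8 s, in which the tool goes at most 62.5 mm and 10.7 degrees, less where a joint would pass 70% of its speed; a pose out of reach is approached as far as the arm can. A call with a gripper value outside its range is refused whole. The fingers move at their own pace and stop on an object; "force" is the grip in N (left out, the last holds). Time passes only in rows, so rows that do not move let the fingers close. It gives the time, the measured TCP pose, the force and the opening at its end, in the units of the state.
- state(): the state, without advancing time (a new reading comes with each control period).
- camera(name): name is "side" or "top"; returns the picture (480x640x3 uint8, blue, green, red); there is no depth.
- camera_params(name): a dict with "vertical_fov" (degrees; the focal length in pixels is half the picture's height over the tangent of half this angle, whatever the lens; pixels are square), "cx", "cy" (the principal point, pixels), "D" ([k1, k2, p1, p2, k3] as OpenCV has them; the pictures are not rectified), "position" and "orientation" of the camera in the world. Camera axes: x right, y down, z forward; pixel columns grow to the right and rows downward; lengths in mm; the calibration is good to about 2 mm. A picture is of the moment at which its call begins. camera_params takes no time and is no camera call.
- sign_off(): hands the job in, once; it reports no verdict.
Trained networks look in the newest picture that a camera, given by its name, has taken for a name from the list of things; names that differ only in an ending like _2 or _b are one class to them, and where a whole thing is asked for, a point or a joint stands for the part that bears it (a point fixed in the world has none). Each returns a list of dicts, best first, with "confidence" (0 to 1); they miss things now and then, are a little off and sometimes report something else, mostly with a low value. They report only what shows in the picture. A call takes as long as a camera call. They do not tell look-alikes from the thing itself.
- regions_of(name, camera): "pixels" (480x640 bool, what is visible of it).
- spot_point(name, camera): "position" ([x, y, z] in mm, in the coordinates of the camera as it stood for that picture, good to about 4 mm: a listed point, or the origin of a listed thing).
The state is a dict: "time_s": time; "q": joint angles; "qd": joint speeds; "effort": joint torques, N m; "tool_pos": TCP position; "tcp_rot": TCP orientation; "ft_force": force on the tool from outside, world axes, zero at the start; "torque": the same for the moment, N m; "width": opening from 0.0 (shut) to 1.0 (fully open).
Only numpy, scipy, OpenCV 4.12 (cv2) and the standard library are available. Lean on these libraries where they do the work, as an engineer would, in place of code of your own. Each camera call takes 0.05 s, during which the arm holds its last target.

## Working session

There is one attempt and no reset: what is moved stays moved. The work goes in short steps, Python scripts to look and compute and a tool call to move; the robot and the scene stay as the last step left them, time stands still between calls to the robot, and variables do not carry over. Pictures are saved under pics/ and viewed, and the job is handed in when it is done.

Besides the shell and the picture viewer there is one more tool, called after "Request:" as a command line: name --argument value ..., lists and objects as JSON in quotes. step_arm: Moves the arm, as the interface text tells. Its arguments: {"type":"object","properties":{"moves":{"type":"array","items":{"type":"array","items":{"type":"array","items":{"type":"number"}}}},"force":{"type":"number"}},"required":["moves"]}

```bash
ls; mkdir -p pics; python3 - <<'E'
from cell import *
import cv2
for n in ("side","top"):
    im=camera(n); cv2.imwrite(f"pics/{n}0.png",im); print(n,camera_params(n))
s=state(); print(s)
E
```

```text
pics
side {'vertical_fov': 53.52604561304913, 'cx': 321.1832649661178, 'cy': 237.214456912727, 'D': array([0.02571178, 0.        , 0.        , 0.        , 0.        ]), 'position': array([308.15079201, 607.47369346, 560.00234268]), 'orientation': array([-0.40416826,  2.62940076, -1.36435703])}
top {'vertical_fov': 53.812952288567544, 'cx': 322.463231154628, 'cy': 237.99189787504744, 'D': array([-0.12853049,  0.        ,  0.        ,  0.        ,  0.        ]), 'position': array([313.1851258 ,  -1.6663513 , 892.10905172]), 'orientation': array([-2.0637307 ,  2.11567432, -0.26156117])}
{'time_s': 0.1, 'q': array([-1.38542895e+00,  1.31106102e-01,  1.48918630e+00, -2.79796103e-05,
        1.52299726e+00, -8.54102036e-02]), 'qd': array([-0.00043045, -0.00273618, -0.00217196,  0.00193992, -0.00184305,
       -0.00064871]), 'effort': array([ 1.61301279e-03, -5.70953321e+01, -5.01942158e+01, -5.24245615e-05,
        8.16751941e-03, -1.92623406e-05]), 'tool_pos': array([ 160.4013168 , -577.64083457,  230.32836397]), 'tcp_rot': array([-2.50006412e+00,  1.90059403e+00,  2.00545444e-03]), 'ft_force': array([ 0.77235761, -0.24373649, -0.1423043 ]), 'torque': array([-0.05431651, -0.0071663 , -0.05701466]), 'width': 0.9977332489489689}
```

View pics/side0.png

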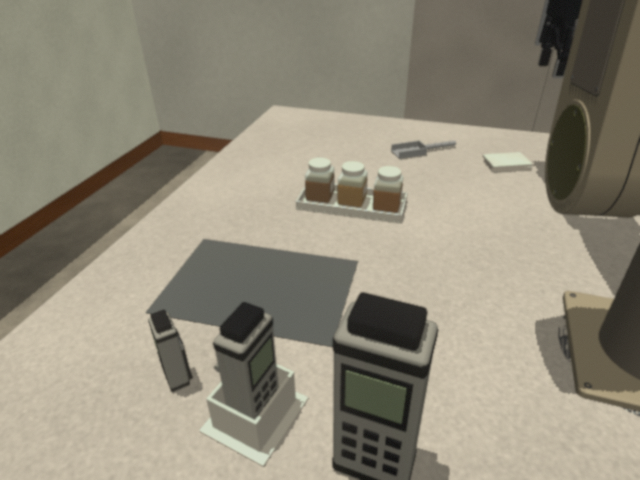

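View pics/top0.png

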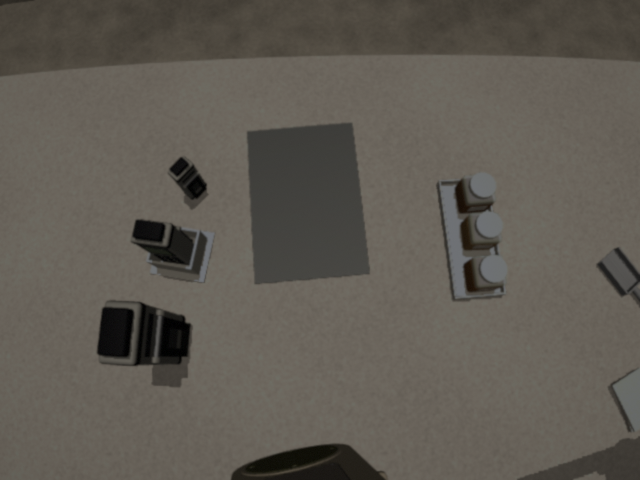

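Three meter look-alikes: a small one (side 170,350; top 188,178), a middle one in the white holder (side 247,360; top 165,240) and a big one (side 383,390; top 140,335). The middle one fits, since it is the one standing in the holder. I'll measure it and confirm in a crop.

```bash
cat > h.py <<'E'
from cell import *
import numpy as np, cv2
from scipy.spatial.transform import Rotation as R
def cam(n):
    p=camera_params(n); f=240/np.tan(np.radians(p['vertical_fov']/2))
    K=np.array([[f,0,p['cx']],[0,f,p['cy']],[0,0,1]]); Rc=R.from_rotvec(p['orientation']).as_matrix()
    return K,np.array(p['D']),Rc,np.array(p['position'])
def w2p(n,X):
    K,D,Rc,t=cam(n); X=np.atleast_2d(np.asarray(X,float))
    return cv2.projectPoints((X-t)@Rc,np.zeros(3),np.zeros(3),K,D)[0].reshape(-1,2)
def p2ray(n,px):
    K,D,Rc,t=cam(n); u=cv2.undistortPoints(np.array(px,float).reshape(-1,1,2),K,D).reshape(-1,2)
    return t,np.c_[u,np.ones(len(u))]@Rc.T
def p2z(n,px,z):
    t,d=p2ray(n,px); return t+d*((z-t[2])/d[:,2])[:,None]
def spots(name,n,k=4):
    K,D,Rc,t=cam(n)
    return [(round(s['confidence'],2),(Rc@np.array(s['position'])+t).round(1)) for s in spot_point(name,n)[:k]]
def st():
    s=state(); print('t',round(s['time_s'],2),'pos',s['tool_pos'].round(1),'w',round(s['width'],3),'F',s['ft_force'].round(1),'T',s['torque'].round(2)); Rm=R.from_rotvec(s['tcp_rot']).as_matrix(); print('x',Rm[:,0].round(3),'y',Rm[:,1].round(3),'z',Rm[:,2].round(3),'q',s['q'].round(3)); return s
def shot(n,fn,box=None,sc=1):
    im=camera(n)
    if box: x0,y0,x1,y1=box; im=im[y0:y1,x0:x1]
    if sc!=1: im=cv2.resize(im,None,fx=sc,fy=sc,interpolation=cv2.INTER_CUBIC)
    cv2.imwrite('pics/'+fn,im)
E
python3 - <<'E'
from h import *
for n in ("side","top"):
    camera(n)
    for o in ("meter_center","leg_foot","leg_hinge","holder","mat","mat_front","jar_a_center"):
        print(n,o,spots(o,n))
shot("side","c0.png",(180,280,330,470),3)
E
```

```text
side meter_center [(0.91, array([349.3, 286.2, 115. ])), (0.75, array([651.2, 247.1,  55. ])), (0.7, array([511.8, 272.6,  85.7]))]
side leg_foot [(0.69, array([635.5, 234.7,   8.3]))]
side leg_hinge [(0.56, array([636.9, 238.9,  77.7]))]
side holder [(0.76, array([514.1, 265.8,   0.9]))]
side mat [(0.64, array([617.1,  26.8,   2.5]))]
side mat_front [(0.56, array([457.5,  11.8,   1.5]))]
side jar_a_center [(0.71, array([ 453.3, -301.6,   49.5]))]
top meter_center [(0.6, array([513.7, 274. ,  86.3]))]
top leg_foot [(0.79, array([637.1, 235.3,   9.2])), (0.61, array([351.2, 253.7,  23. ])), (0.5, array([536.9, 265.5,  19.4]))]
top leg_hinge [(0.62, array([346.9, 254. , 160.6])), (0.58, array([634.6, 234.7,  75.9]))]
top holder [(0.58, array([513.1, 268.9,   4.6]))]
top mat [(0.65, array([620. ,  31.9,   4.9]))]
top mat_front [(0.95, array([460. ,  19.1,   5.5]))]
top jar_a_center [(0.96, array([ 453.6, -304. ,   46. ]))]
```

View pics/c0.png

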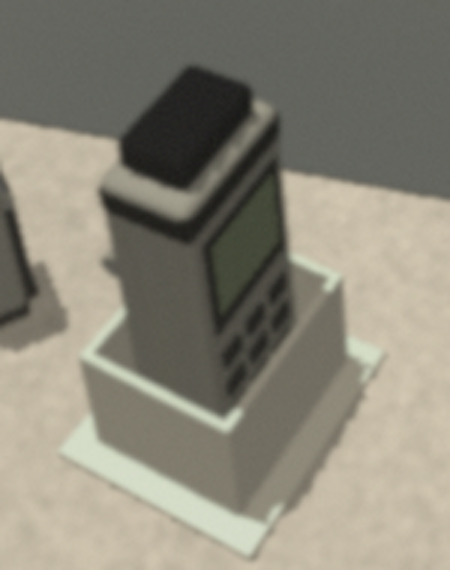

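The crop confirms it: the middle meter stands in the white holder (side about 247,360), with its display towards the arm. Next are the yaws of the holder, meter and mat, from edges back-projected through the calibration.

```bash
python3 - <<'E'
from h import *
st()
c=p2z("side",[(200,430),(264,465.7),(308.3,398.3)],4); print(c.round(1))
print('long',np.linalg.norm(c[0]-c[1]),np.linalg.norm(c[1]-c[2]))
m=p2z("top",[(247,131),(352,123),(369,273),(255,283)],3); print(m.round(1), m.mean(0))
camera("side");camera("top")
ms=None
for n in("side","top"):
    r=regions_of("mat",n)[0]['pixels'].astype(np.uint8)
    cs=max(cv2.findContours(r,0,2)[0],key=cv2.contourArea)
    ap=cv2.approxPolyDP(cs,12,True).reshape(-1,2); print(n,ap.tolist()); print(p2z(n,ap,3).round(1))
cand=[]
for n in("side","top"):
    for r in regions_of("holder",n)[:2]:
        a=r['pixels'].astype(np.uint8); print(n,r['confidence'],cv2.boundingRect(a))
import itertools
# wireframe overlay
def box(c,yaw,hx,hy,z0,z1):
    Rz=R.from_euler('z',yaw).as_matrix()[:2,:2]
    P=[]
    for z in(z0,z1):
        for sx,sy in((-1,-1),(1,-1),(1,1),(-1,1)):
            P.append([*(Rz@[sx*hx,sy*hy]+c),z])
    return np.array(P)
yaw=float(np.arctan2(-(c[0]-c[1])[0],(c[0]-c[1])[1])); print('yaw guess a',yaw,'b',np.arctan2((c[0]-c[1])[1],(c[0]-c[1])[0]))
E
```

```text
t 0.95 pos [ 160.5 -578.1  231.3] w 1.001 F [ 0.1 -1.2  0.5] T [ 0.01 -0.04 -0.  ]
x [ 0.268 -0.964  0.   ] y [-0.964 -0.268  0.   ] z [-0. -0. -1.] q [-1.385  0.13   1.488 -0.     1.523 -0.085]
[[573.  312.1   4. ]
 [475.2 331.2   4. ]
 [455.2 225.7   4. ]]
long 99.62433449996261 107.35066392909998
[[771.8 146.    3. ]
 [784.  -73.    3. ]
 [467.3 -92.3   3. ]
 [453.3 125.1   3. ]] [619.12712012  26.43473785   3.        ]
side [[146, 311], [218, 325], [248, 302], [276, 336], [330, 346], [356, 262], [203, 240]]
[[770.8 143.3   3. ]
 [640.2 137.1   3. ]
 [616.9  73.4   3. ]
 [541.5 131.7   3. ]
 [454.4 126.3   3. ]
 [468.  -88.    3. ]
 [782.3 -67.5   3. ]]
top [[351, 122], [247, 133], [255, 282], [369, 273]]
[[786.4 -71.    3. ]
 [767.2 145.9   3. ]
 [455.3 125.1   3. ]
 [467.3 -92.3   3. ]]
side 0.77 (201, 365, 108, 100)
top 0.73 (146, 228, 69, 55)
yaw guess a -1.7637818614045848 b -0.1929855346096883
```

```bash
cat >> h.py <<'E'
def boxpts(hx,hy,z0,z1): return np.array([[sx*hx,sy*hy,z] for z in(z0,z1) for sx,sy in((-1,-1),(1,-1),(1,1),(-1,1))])
EDG=[(0,1),(1,2),(2,3),(3,0),(4,5),(5,6),(6,7),(7,4),(0,4),(1,5),(2,6),(3,7)]
def legpts(a):
    P=[]
    for s in(0,1):
        for y in(-22,22): P.append([24+(100*np.sin(a+.01) if s else 0),y,29.5-(100*np.cos(a+.01) if s else 0)])
    return np.array(P)
def overlay(n,im,Rm,c,col=(0,0,255),head=True,leg=None,sc=1,off=(0,0)):
    def dr(P,E,cl):
        q=(w2p(n,P@Rm.T+c)-off)*sc
        for i,j in E: cv2.line(im,tuple(int(v) for v in q[i]),tuple(int(v) for v in q[j]),cl,1,cv2.LINE_AA)
    dr(boxpts(20,32,-82.5,82.5),EDG,col)
    if head: dr(boxpts(15,24,82.5,97.5),EDG,(0,255,0))
    if leg is not None: dr(legpts(leg),[(0,1),(1,3),(3,2),(2,0)],(255,0,255))
def ov(n,fn,Rm,c,box,sc=3,leg=None):
    im=camera(n); x0,y0,x1,y1=box; im=cv2.resize(im[y0:y1,x0:x1],None,fx=sc,fy=sc,interpolation=cv2.INTER_CUBIC)
    overlay(n,im,Rm,np.array(c),leg=leg,sc=sc,off=(x0,y0)); cv2.imwrite('pics/'+fn,im)
    return im
E
python3 - <<'E'
from h import *
Rm=R.from_euler('z',-0.19).as_matrix()
a=ov("side","o1.png",Rm,(512.5,273,86.5),(180,290,320,470))
b=ov("top","o2.png",Rm,(512.5,273,86.5),(110,190,230,300))
h=max(a.shape[0],b.shape[0]); f=lambda i:np.pad(i,((0,h-i.shape[0]),(0,0),(0,0)))
cv2.imwrite('pics/o12.png',np.hstack([f(a),f(b)]))
E
```

```text
(no output)
```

View pics/o12.png

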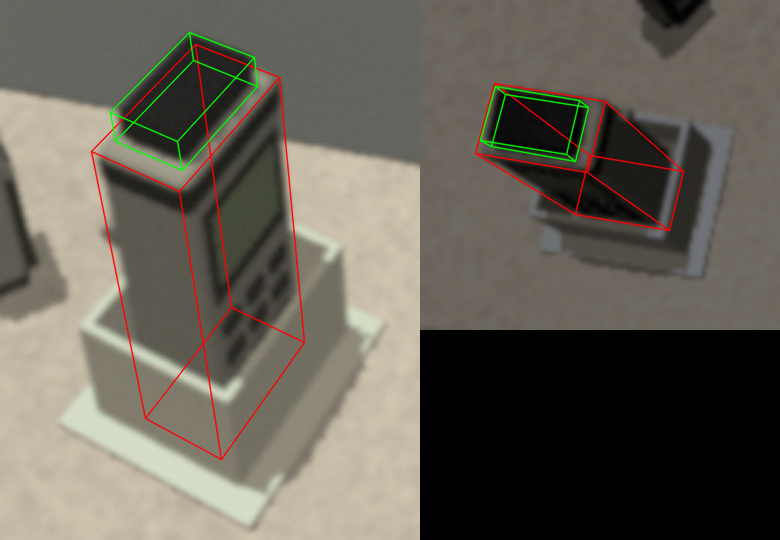

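Request:
step_arm --moves '[[[100,0,0,-2,-0.186],[100,0,0,-2,-0.186],[100,0,0,-2,-0.186],[100,0,0,-2,-0.186],[100,0,0,0,-0.186]]]' --force 30

```text
time_s: 1.98
tool_pos: [160.5, -577.8, 313.2]
tcp_rot: [-3.09, 0.559, 0.001]
ft_force: [-0.3, -0.5, -0.8]
width: 1.001
```

Request:
step_arm --moves '[[[100,0,0,0,-0.186],[100,0,0,0,-0.186],[100,0,0,0,-0.186],[100,0,0,0,-0.186],[100,0,0,0,-0.186]]]'

```text
time_s: 2.6
tool_pos: [160.5, -578.0, 314.0]
tcp_rot: [-3.01, -0.898, -0.0]
ft_force: [-0.2, -0.8, -0.2]
width: 1.002
```

Request:
step_arm --moves '[[[100,0,0,0,-0.186],[100,0,0,0,-0.186],[100,0,0,0,-0.186],[100,0,0,0,-0.186],[100,0,0,0,-0.08]]]'

```text
time_s: 3.22
tool_pos: [193.7, -569.9, 313.2]
tcp_rot: [-2.451, -1.946, 0.043]
ft_force: [-0.0, 0.3, -0.2]
width: 1.0
```

```bash
cat >> h.py <<'E'
def togo(X,yawx=None):
    s=st(); Rm=R.from_rotvec(s['tcp_rot']).as_matrix(); print('tool shift cm',(Rm.T@(np.array(X)-s['tool_pos'])/10).round(2))
    if yawx is not None:
        a=np.arctan2(Rm[1,0],Rm[0,0]); d=(yawx-a+np.pi)%(2*np.pi)-np.pi; print('turn',-round(d,3))
E
python3 - <<'E'
from h import *
togo((512,271,300),np.pi/2-0.19)
E
```

```text
t 3.23 pos [ 193.7 -569.9  313.2] w 1.0 F [-0.   0.3 -0.2] T [-0.01  0.04  0.02]
x [ 0.226  0.974 -0.014] y [ 0.974 -0.226 -0.026] z [-0.029 -0.008 -1.   ] q [-1.31   0.119  1.353 -0.03   1.669 -2.656]
tool shift cm [89.12 11.98 -0.24]
turn -0.038
```

Request:
step_arm --moves '[[[100,6,1,0,0],[100,6,1,0,0],[100,6,1,0,0],[100,6,1,0,0],[100,6,1,0,0]]]'

```text
time_s: 3.85
tool_pos: [312.5, -283.3, 305.1]
tcp_rot: [-2.452, -1.941, 0.039]
ft_force: [1.6, 0.1, 0.7]
width: 0.997
```

```bash
python3 - <<'E'
from h import *
togo((512,271,300),np.pi/2-0.19)
E
```

```text
t 3.85 pos [ 312.5 -283.3  305.1] w 0.997 F [1.6 0.1 0.7] T [ 0.02 -0.03 -0.06]
x [ 0.229  0.973 -0.011] y [ 0.973 -0.229 -0.027] z [-0.029 -0.004 -1.   ] q [-0.837 -0.363  1.811 -0.024  1.71  -2.179]
tool shift cm [58.53  6.7  -0.3 ]
turn -0.041
```

Request:
step_arm --moves '[[[100,6,1,0,-0.02],[100,6,1,0,-0.02],[100,6,1,0,0],[100,6,1,0,0],[100,6,1,0,0]]]'

```text
time_s: 4.47
tool_pos: [423.7, 9.0, 302.2]
tcp_rot: [-2.417, -1.993, 0.034]
ft_force: [0.7, 0.2, -0.0]
width: 1.004
```

Request:
step_arm --moves '[[[100,6,0.5,0,0],[100,6,0.5,0,0],[100,6,0.3,0,0],[100,6,0,0,0],[100,3,0,0,0]]]'

```text
time_s: 5.1
tool_pos: [488.8, 283.3, 299.7]
tcp_rot: [-2.415, -1.998, 0.029]
ft_force: [-0.3, -0.5, 0.7]
width: 1.001
```

```bash
python3 - <<'E'
from h import *
togo((512,271,300),np.pi/2-0.19)
shot("side","s2.png")
E
```

```text
t 5.1 pos [488.8 283.3 299.7] w 1.001 F [-0.3 -0.5  0.7] T [-0.    0.    0.03]
x [ 0.188  0.982 -0.01 ] y [ 0.982 -0.188 -0.017] z [-0.019 -0.006 -1.   ] q [ 0.433  0.036  1.464  0.002  1.661 -0.949]
tool shift cm [-0.77  2.51 -0.07]
turn 0.001
```

View pics/s2.png

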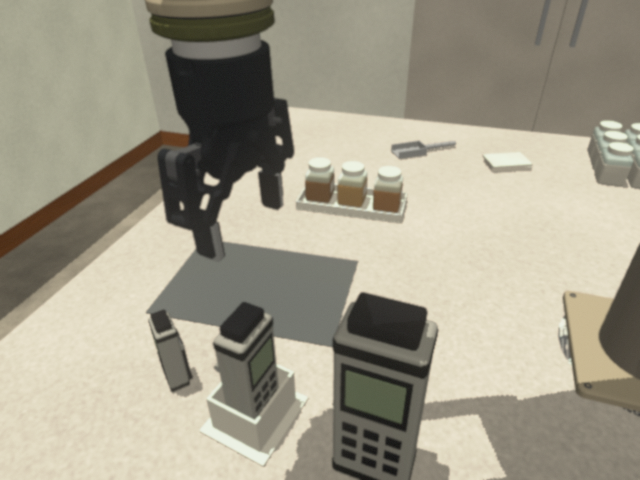

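Request:
step_arm --moves '[[[100,-0.7,2.8,0,0],[100,0,0,5,0],[100,0,0,5,0],[100,0,0,1.5,0]]]'

```text
time_s: 5.65
tool_pos: [514.8, 274.8, 183.5]
tcp_rot: [-2.411, -2.003, 0.021]
ft_force: [0.0, -0.0, 0.3]
width: 0.995
```

```bash
python3 - <<'E'
from h import *
togo((512,271,119),np.pi/2-0.19)
shot("side","s3.png",(150,150,350,470),2)
shot("top","s3t.png",(80,150,280,330),2)
E
```

```text
t 5.65 pos [514.8 274.8 183.5] w 0.995 F [ 0.  -0.   0.3] T [0.03 0.01 0.01]
x [ 0.183  0.983 -0.006] y [ 0.983 -0.183 -0.014] z [-0.015 -0.003 -1.   ] q [ 0.401  0.126  1.58   0.003  1.45  -0.986]
tool shift cm [-0.39 -0.11  6.46]
turn 0.006
```

View pics/s3.png

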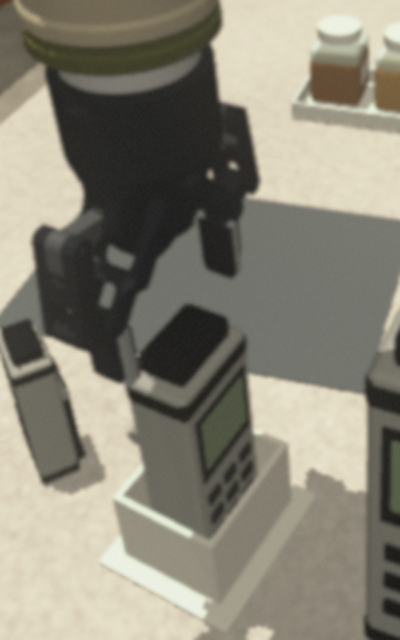

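View pics/s3t.png

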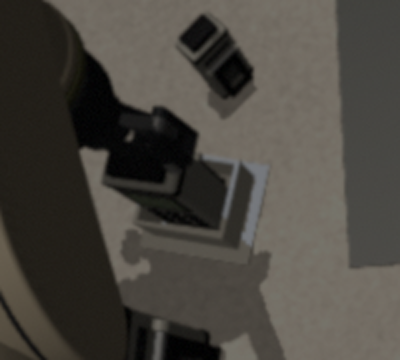

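```bash
python3 - <<'E'
from h import *
s=state();Rm=R.from_rotvec(s['tcp_rot']).as_matrix();p=s['tool_pos']
for z in (0,-13,-45):
  for sx in(-42.5,42.5):
    q=w2p("side",p+Rm@[sx,0,z])[0]; print(z,sx,((q-[150,150])*2).round(0))
# meter top corners
Rz=R.from_euler('z',-0.19).as_matrix()
for y in (270,273): print(((w2p("side",boxpts(20,32,82.5,82.5)[:4]@Rz.T+[512,y,86.5])-[150,150])*2).round(0).tolist())
E
```

```text
0 -42.5 [219. 290.]
0 42.5 [127. 388.]
-13 -42.5 [217. 273.]
-13 42.5 [123. 370.]
-45 -42.5 [212. 229.]
-45 42.5 [113. 325.]
[[249.0, 328.0], [193.0, 306.0], [124.0, 377.0], [183.0, 404.0]]
[[247.0, 332.0], [191.0, 310.0], [122.0, 381.0], [181.0, 408.0]]
```

Request:
step_arm --moves '[[[100,0,-0.1,3,0],[100,0,0,2.5,0],[100,0,0,1,0],[100,0,0,0,0]]]'

```text
time_s: 6.25
tool_pos: [519.9, 277.7, 130.3]
tcp_rot: [-2.415, -2.006, -0.005]
ft_force: [-0.4, -0.4, 1.2]
width: 1.001
```

```bash
python3 - <<'E'
from h import *
togo((514,274,119),np.pi/2-0.19)
shot("side","s4.png",(150,150,350,470),2)
E
```

```text
t 6.25 pos [519.9 277.7 130.3] w 1.001 F [-0.4 -0.4  1.2] T [ 0.04 -0.01 -0.01]
x [0.183 0.983 0.004] y [ 0.983 -0.183  0.   ] z [ 0.001  0.004 -1.   ] q [ 0.402  0.168  1.634  0.003  1.337 -0.986]
tool shift cm [-0.47 -0.51  1.13]
turn 0.006
```

View pics/s4.png

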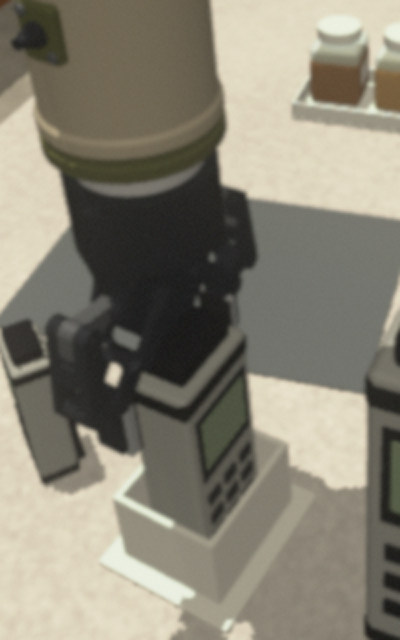

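Request:
step_arm --moves '[[[100,-0.4,-0.5,0.5,0.006],[100,0,0,0.4,0],[100,0,0,0,0]]]'

```text
time_s: 6.68
tool_pos: [515.9, 275.3, 124.7]
tcp_rot: [-2.422, -2.0, -0.013]
ft_force: [0.7, -0.6, -0.1]
width: 1.003
```

```bash
python3 - <<'E'
from h import *
togo((514,274,120),np.pi/2-0.19)
E
```

```text
t 6.67 pos [515.9 275.3 124.7] w 1.003 F [ 0.7 -0.6 -0.1] T [-0.01  0.05 -0.07]
x [0.189 0.982 0.007] y [ 0.982 -0.189  0.005] z [ 0.006  0.006 -1.   ] q [ 0.401  0.156  1.659  0.003  1.319 -0.98 ]
tool shift cm [-0.17 -0.16  0.46]
turn -0.001
```

Request:
step_arm --moves '[[[100,-0.1,-0.1,0.3,0],[60,0,0,0,0],[60,0,0,0,0],[60,0,0,0,0],[60,0,0,0,0]]]' --force 50

```text
time_s: 7.3
tool_pos: [514.9, 274.1, 122.0]
tcp_rot: [2.423, 2.0, 0.013]
ft_force: [-0.3, -0.4, 0.8]
width: 0.746
```

```bash
python3 - <<'E'
from h import *
togo((514,274,120),np.pi/2-0.19)
shot("side","s5.png",(150,150,350,470),2)
E
```

```text
t 7.3 pos [514.9 274.1 122. ] w 0.746 F [-0.3 -0.4  0.8] T [-0.09  0.09  0.03]
x [0.19  0.982 0.007] y [ 0.982 -0.19   0.006] z [ 0.007  0.005 -1.   ] q [ 0.4    0.155  1.665  0.002  1.314 -0.981]
tool shift cm [-0.03 -0.09  0.2 ]
turn -0.001
```

View pics/s5.png

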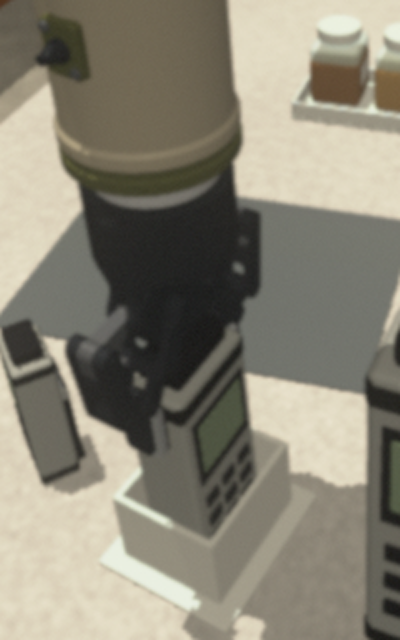

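Request:
step_arm --moves '[[[60,0,0,-2,0],[60,0,0,-3,0],[60,0,0,-3,0],[60,0,0,-3,0],[60,0,0,0,0]]]'

```text
time_s: 7.98
tool_pos: [511.8, 273.4, 234.8]
tcp_rot: [-2.42, -1.999, -0.004]
ft_force: [0.4, 0.5, -5.8]
width: 0.745
```

```bash
python3 - <<'E'
from h import *
s=st(); Rm=R.from_rotvec(s['tcp_rot']).as_matrix();p=s['tool_pos']
for z in (0,-6,-13): print(z,(w2p("side",p+Rm@[32,0,z])[0]-[130,100])*2)
shot("side","s6.png",(130,100,350,400),2)
E
```

```text
t 7.97 pos [511.8 273.4 234.8] w 0.745 F [ 0.4  0.5 -5.8] T [ 0.04 -0.07 -0.03]
x [0.189 0.982 0.004] y [ 0.982 -0.189 -0.   ] z [ 0.     0.004 -1.   ] q [ 0.4    0.074  1.543  0.004  1.524 -0.981]
0 [174.27966974 404.00672801]
-6 [172.67159787 395.00198605]
-13 [170.76464805 384.33152425]
```

View pics/s6.png

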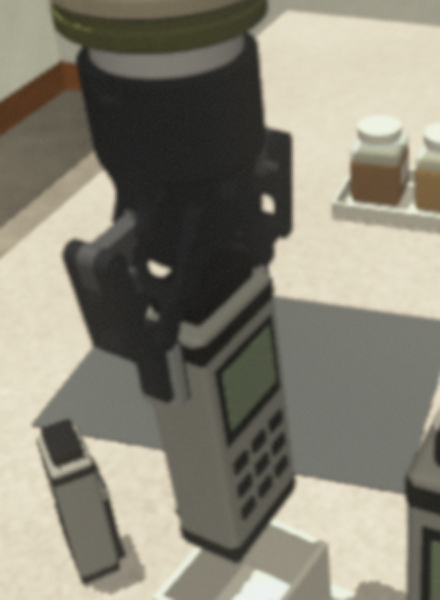

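Request:
step_arm --moves '[[[60,0,0,-0.5,-0.127],[60,0,0,0,-0.126],[60,0,0,0,0]]]'

```text
time_s: 8.4
tool_pos: [507.9, 271.9, 231.2]
tcp_rot: [-2.138, -2.291, 0.013]
ft_force: [0.0, 0.1, -6.1]
width: 0.744
```

```bash
python3 - <<'E'
from h import *
togo((694.4,32.2,234),np.pi/2+0.063)
E
```

```text
t 8.4 pos [507.9 271.9 231.2] w 0.744 F [ 0.   0.1 -6.1] T [-0.   -0.02 -0.02]
x [-0.069  0.998 -0.   ] y [ 0.998  0.069 -0.012] z [-0.012 -0.001 -1.   ] q [ 0.4    0.076  1.546  0.004  1.53  -1.24 ]
tool shift cm [-25.2   16.96  -0.48]
turn 0.006
```

Request:
step_arm --moves '[[[60,-4.2,2.8,-0.1,0],[60,-4.2,2.8,-0.1,0],[60,-4.2,2.8,-0.1,0],[60,-4.2,2.8,-0.1,0],[60,-4.2,2.8,-0.1,0]]]'

```text
time_s: 9.02
tool_pos: [659.9, 69.7, 225.4]
tcp_rot: [-2.143, -2.274, 0.026]
ft_force: [0.3, -0.2, -5.4]
width: 0.74
```

Request:
step_arm --moves '[[[60,-3,2.2,0,0],[60,0,0,0,0]]]'

```text
time_s: 9.28
tool_pos: [684.4, 35.8, 220.5]
tcp_rot: [-2.154, -2.26, 0.032]
ft_force: [-0.2, 1.0, -6.6]
width: 0.745
```

```bash
python3 - <<'E'
from h import *
togo((694.4,32.2,234),np.pi/2+0.063)
E
```

```text
t 9.28 pos [684.4  35.8 220.5] w 0.745 F [-0.2  1.  -6.6] T [ 0.02 -0.03  0.03]
x [-0.048  0.999 -0.   ] y [ 0.998  0.048 -0.028] z [-0.028 -0.002 -1.   ] q [-0.021  0.395  1.198 -0.002  1.577 -1.64 ]
tool shift cm [-0.41  0.94 -1.38]
turn -0.015
```

Request:
step_arm --moves '[[[60,-0.4,1,2.5,-0.015],[60,0,0,3,0],[60,0,0,2,0],[60,0,0,1,0],[60,0,0,0,0]]]'

```text
time_s: 9.9
tool_pos: [689.3, 34.7, 128.6]
tcp_rot: [-2.141, -2.264, 0.037]
ft_force: [-0.1, 0.0, -5.0]
width: 0.746
```

```bash
python3 - <<'E'
from h import *
togo((694.4,32.2,122),np.pi/2+0.063)
shot("side","s7.png",(130,100,430,400),2)
E
```

```text
t 9.9 pos [689.3  34.7 128.6] w 0.746 F [-0.1  0.  -5. ] T [-0.03 -0.08  0.04]
x [-0.056  0.998  0.002] y [ 0.998  0.056 -0.035] z [-0.035  0.    -0.999] q [-2.400e-02  4.670e-01  1.275e+00 -1.000e-03  1.435e+00 -1.650e+00]
tool shift cm [-0.27  0.52  0.64]
turn -0.007
```

View pics/s7.png

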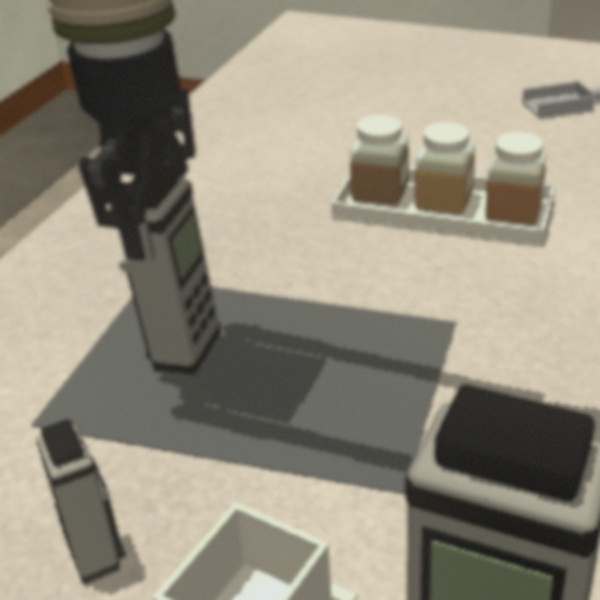

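Request:
step_arm --moves '[[[60,0,0,0.5,0],[60,0,0,0.3,0],[60,0,0,0.2,0]]]'

```text
time_s: 10.32
tool_pos: [691.6, 34.8, 122.6]
tcp_rot: [-2.145, -2.268, 0.03]
ft_force: [0.4, 0.6, -6.2]
width: 0.745
```

```bash
python3 - <<'E'
from h import *
st()
E
```

```text
t 10.32 pos [691.6  34.8 122.6] w 0.745 F [ 0.4  0.6 -6.2] T [ 0.04 -0.05  0.01]
x [-0.056  0.998  0.001] y [ 0.998  0.056 -0.028] z [-0.028 -0.    -1.   ] q [-2.300e-02  4.700e-01  1.281e+00 -1.000e-03  1.418e+00 -1.650e+00]
```

Request:
step_arm --moves '[[[60,0,0,0.3,0],[60,0,0,0.2,0],[60,0,0,0.1,0]]]'

```text
time_s: 10.7
tool_pos: [693.3, 34.6, 121.7]
tcp_rot: [-2.148, -2.27, 0.024]
ft_force: [-2.2, 0.2, -1.5]
width: 0.741
```

Request:
step_arm --moves '[[[60,0,-1.2,-0.1,0],[60,0,-1.2,0,0],[60,0,-1.2,0.1,0],[60,0,-1.2,0.2,0]]]' --force 25

```text
time_s: 11.2
tool_pos: [647.2, 31.8, 121.1]
tcp_rot: [-2.152, -2.274, 0.017]
ft_force: [2.5, -0.8, 0.7]
width: 0.746
```

```bash
python3 - <<'E'
from h import *
st()
shot("side","s8.png",(130,100,430,400),2)
E
```

```text
t 11.2 pos [647.2  31.8 121.1] w 0.746 F [ 2.5 -0.8  0.7] T [-0.01 -0.98 -0.05]
x [-0.055  0.998  0.001] y [ 0.998  0.055 -0.015] z [-0.015 -0.    -1.   ] q [-0.03   0.344  1.444 -0.     1.369 -1.655]
```

View pics/s8.png

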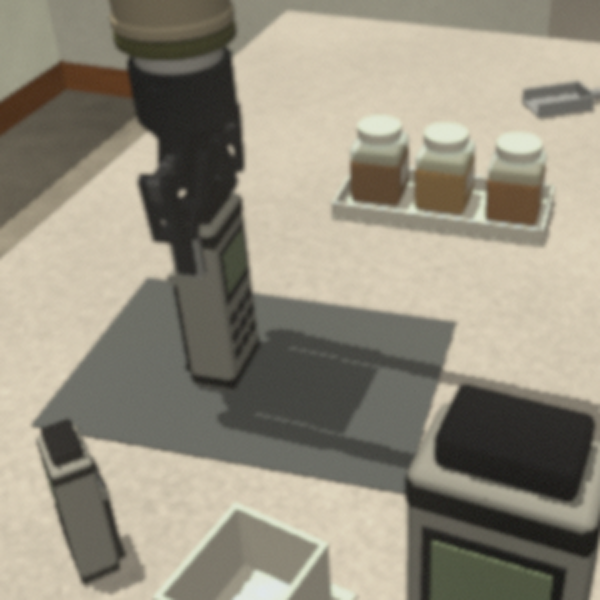

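Request:
step_arm --moves '[[[60,0,0,0.2,0],[60,0,0,0.2,0]]]' --force 20

```text
time_s: 11.5
tool_pos: [647.7, 31.6, 121.1]
tcp_rot: [-2.153, -2.275, 0.014]
ft_force: [-4.8, -1.6, 10.4]
width: 0.744
```

Request:
step_arm --moves '[[[60,0,0,0.2,0]]]'

```text
time_s: 11.62
tool_pos: [648.4, 31.6, 121.2]
tcp_rot: [-2.154, -2.276, 0.013]
ft_force: [-5.5, 0.1, 10.2]
width: 0.746
```

Request:
step_arm --moves '[[[60,0,-1.2,0.25,0],[60,0,-1.2,0.25,0],[60,0,-1.2,0.25,0]]]'

```text
time_s: 12.0
tool_pos: [621.2, 29.4, 121.7]
tcp_rot: [2.154, 2.276, 0.01]
ft_force: [4.2, 1.5, 4.5]
width: 0.741
```

```bash
python3 - <<'E'
from h import *
st()
shot("side","s9.png",(130,100,430,400),2)
E
```

```text
t 12.0 pos [621.2  29.4 121.7] w 0.741 F [4.2 1.5 4.5] T [ 0.33 -1.28  0.05]
x [-0.055  0.998 -0.001] y [0.998 0.055 0.01 ] z [ 0.01 -0.   -1.  ] q [-0.035  0.253  1.553 -0.     1.325 -1.661]
```

View pics/s9.png

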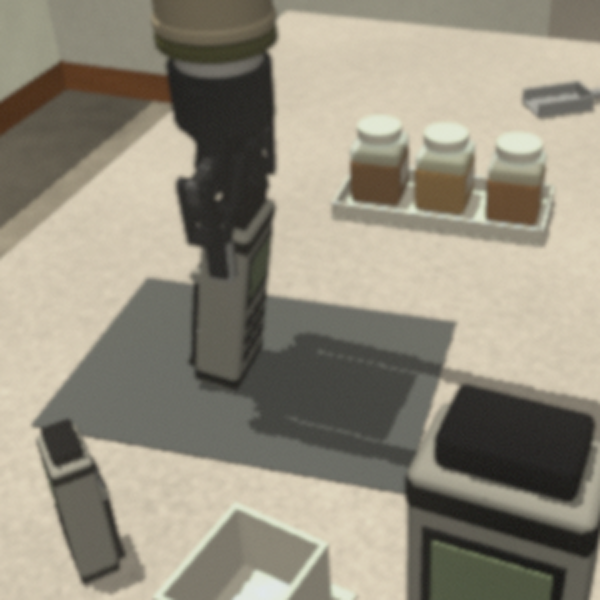

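Request:
step_arm --moves '[[[60,0,0,-1.2,0],[60,0,3,0,0],[60,0,3,0,0],[60,0,0,0.6,0],[60,0,0,0.4,0]]]' --force 30

```text
time_s: 12.68
tool_pos: [677.6, 32.7, 121.6]
tcp_rot: [-2.159, -2.282, 0.002]
ft_force: [-3.2, -0.8, 17.3]
width: 0.746
```

```bash
python3 - <<'E'
from h import *
st()
shot("side","s10.png",(130,100,430,400),2)
E
```

```text
t 12.68 pos [677.6  32.7 121.6] w 0.746 F [-3.2 -0.8 17.3] T [ 0.17  0.96 -0.  ]
x [-0.055  0.998 -0.001] y [ 0.998  0.055 -0.001] z [-0.001 -0.001 -1.   ] q [-2.700e-02  4.090e-01  1.362e+00 -1.000e-03  1.372e+00 -1.653e+00]
```

View pics/s10.png

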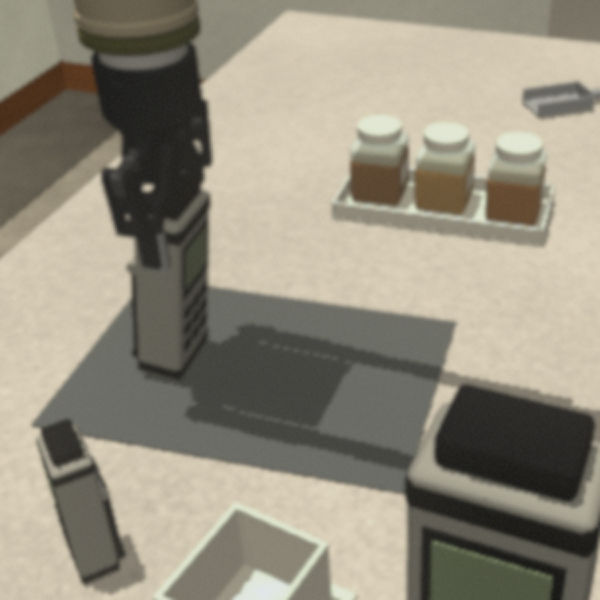

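Request:
step_arm --moves '[[[60,0,-1.2,0.2,0],[60,0,-1.2,0.2,0],[60,0,-1.2,0.3,0],[60,0,-1.2,0.3,0]]]' --force 20

```text
time_s: 13.22
tool_pos: [633.4, 30.1, 117.9]
tcp_rot: [2.152, 2.274, 0.015]
ft_force: [3.0, -0.1, 1.5]
width: 0.744
```

```bash
python3 - <<'E'
from h import *
st()
shot("side","s11.png",(130,100,430,400),2)
E
```

```text
t 13.22 pos [633.4  30.1 117.9] w 0.744 F [ 3.  -0.1  1.5] T [ 0.19 -1.22  0.04]
x [-0.055  0.998 -0.002] y [0.998 0.055 0.015] z [ 0.015 -0.001 -1.   ] q [-0.033  0.283  1.524 -0.     1.319 -1.659]
```

View pics/s11.png

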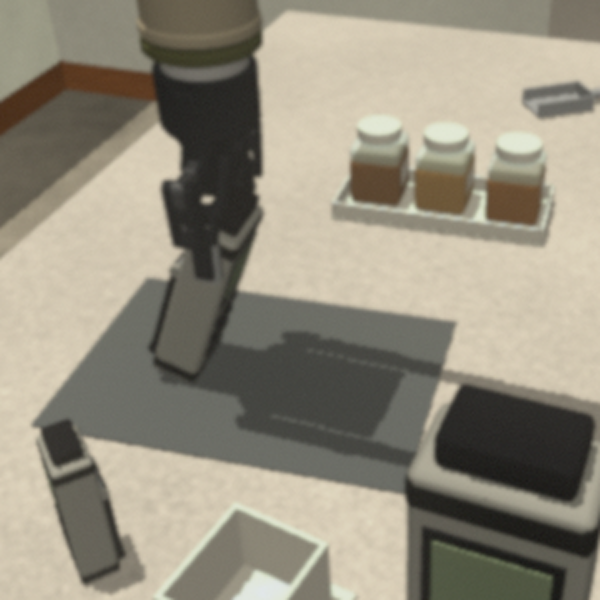

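Request:
step_arm --moves '[[[60,0,-1.2,0.45,0],[60,0,-1.15,0.55,0],[60,0,-1.1,0.65,0],[60,0,-1.05,0.75,0]]]'

```text
time_s: 13.78
tool_pos: [594.1, 27.7, 103.7]
tcp_rot: [2.142, 2.263, 0.036]
ft_force: [-3.7, 0.9, 11.6]
width: 0.744
```

```bash
python3 - <<'E'
from h import *
st()
shot("side","s12.png",(130,100,430,400),2)
E
```

```text
t 13.78 pos [594.1  27.7 103.7] w 0.744 F [-3.7  0.9 11.6] T [ 0.25 -0.22  0.03]
x [-0.055  0.998 -0.003] y [0.998 0.055 0.034] z [ 0.034 -0.001 -0.999] q [-4.000e-02  1.790e-01  1.674e+00  1.000e-03  1.255e+00 -1.666e+00]
```

View pics/s12.png

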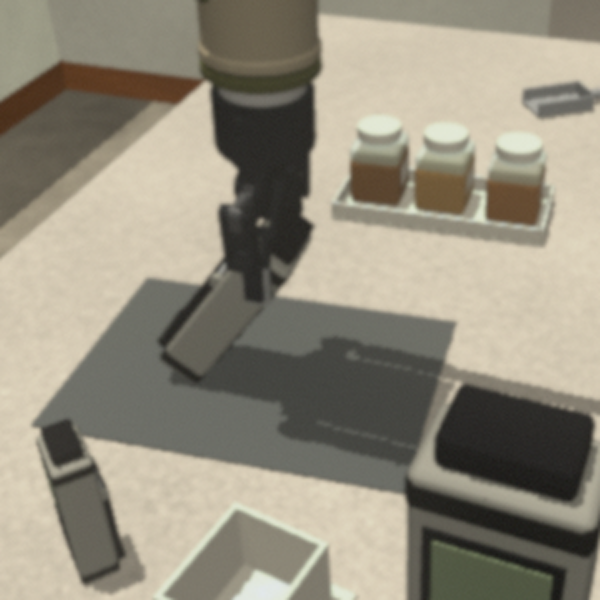

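Request:
step_arm --moves '[[[60,0,-1.05,0.8,0],[60,0,-1.0,0.85,0],[60,0,-0.95,0.95,0],[60,0,-0.85,1.0,0]]]'

```text
time_s: 14.32
tool_pos: [557.0, 25.5, 72.8]
tcp_rot: [2.138, 2.26, 0.042]
ft_force: [-4.3, 0.6, 5.3]
width: 0.745
```

```bash
python3 - <<'E'
from h import *
st()
shot("side","s13.png",(130,100,430,400),2)
E
```

```text
t 14.32 pos [557.   25.5  72.8] w 0.745 F [-4.3  0.6  5.3] T [0.15 0.09 0.05]
x [-0.056  0.998 -0.003] y [0.998 0.056 0.04 ] z [ 0.041 -0.001 -0.999] q [-4.700e-02  1.130e-01  1.808e+00  1.000e-03  1.180e+00 -1.674e+00]
```

View pics/s13.png

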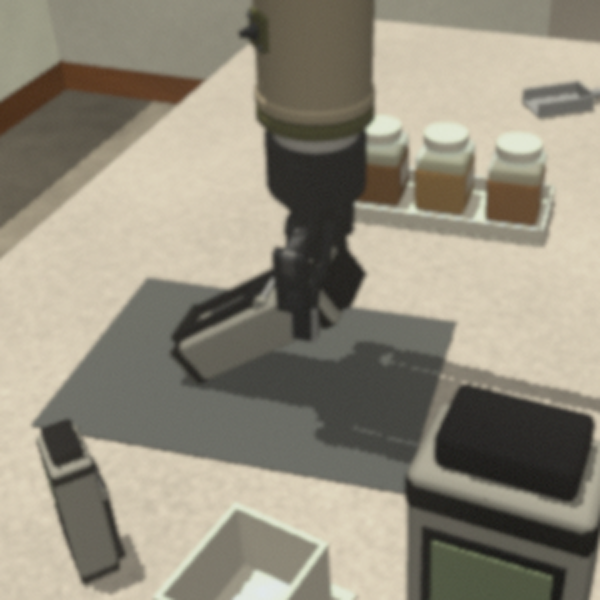

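Request:
step_arm --moves '[[[60,0,-0.8,1.05,0],[60,0,-0.7,1.1,0],[60,0,-0.6,1.15,0],[60,0,-0.5,1.1,0]]]'

```text
time_s: 14.88
tool_pos: [529.9, 23.9, 29.9]
tcp_rot: [2.138, 2.261, 0.04]
ft_force: [-7.2, -0.6, 7.5]
width: 0.748
```

```bash
python3 - <<'E'
from h import *
st()
shot("side","s14.png",(130,100,430,400),2)
E
```

```text
t 14.88 pos [529.9  23.9  29.9] w 0.748 F [-7.2 -0.6  7.5] T [ 0.02 -0.14 -0.01]
x [-0.056  0.998 -0.004] y [0.998 0.056 0.039] z [ 0.039 -0.001 -0.999] q [-5.200e-02  1.050e-01  1.904e+00  1.000e-03  1.093e+00 -1.679e+00]
```

View pics/s14.png

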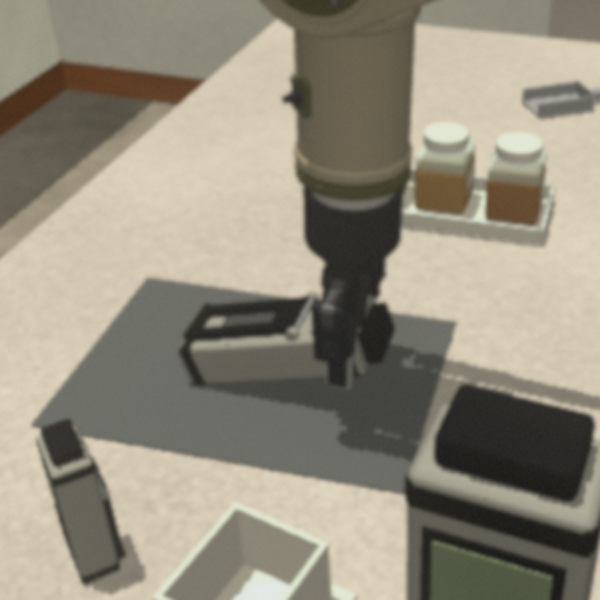

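Request:
step_arm --moves '[[[60,0,-0.6,0.9,0],[60,0,-0.5,0.7,0],[60,0,-0.2,0.3,0]]]'

```text
time_s: 15.3
tool_pos: [517.3, 23.1, 8.9]
tcp_rot: [2.137, 2.26, 0.043]
ft_force: [2.1, -0.1, 0.2]
width: 0.744
```

```bash
python3 - <<'E'
from h import *
st()
shot("side","s15.png",(180,200,430,350),3)
E
```

```text
t 15.3 pos [517.3  23.1   8.9] w 0.744 F [ 2.1 -0.1  0.2] T [ 0.09 -0.79 -0.04]
x [-0.056  0.998 -0.004] y [0.998 0.056 0.041] z [ 0.041 -0.001 -0.999] q [-5.500e-02  1.060e-01  1.949e+00  1.000e-03  1.046e+00 -1.682e+00]
```

View pics/s15.png

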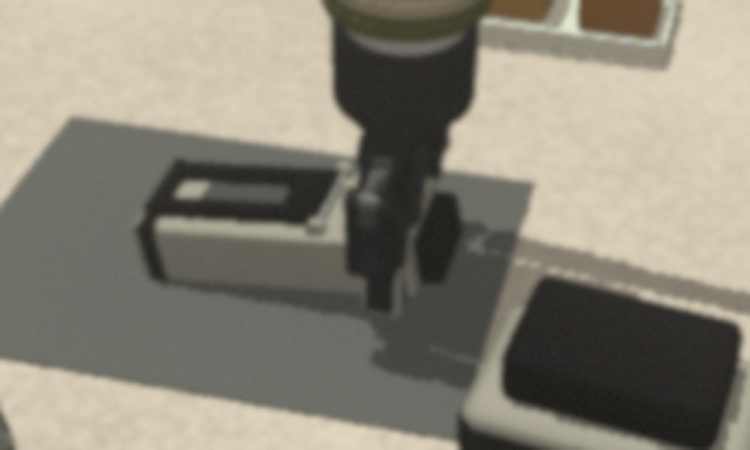

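Request:
step_arm --moves '[[[60,0,-0.1,0.3,0],[60,0,0,0.2,0],[60,0,0,0.2,0]]]'

```text
time_s: 15.72
tool_pos: [515.4, 23.0, 1.0]
tcp_rot: [2.138, 2.261, 0.04]
ft_force: [-2.5, -0.7, 1.3]
width: 0.749
```

```bash
python3 - <<'E'
from h import *
st()
shot("side","s16.png",(180,200,430,350),3)
E
```

```text
t 15.72 pos [515.4  23.    1. ] w 0.749 F [-2.5 -0.7  1.3] T [ 0.04 -0.2  -0.06]
x [-0.056  0.998 -0.004] y [0.998 0.056 0.039] z [ 0.039 -0.001 -0.999] q [-5.500e-02  1.170e-01  1.954e+00  1.000e-03  1.033e+00 -1.683e+00]
```

View pics/s16.png

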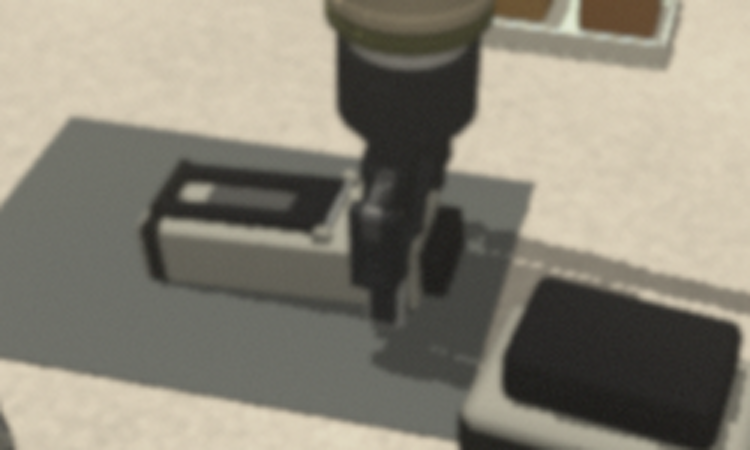

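Request:
step_arm --moves '[[[60,0,0,0.2,0],[60,0,0,0.1,0]]]'

```text
time_s: 16.02
tool_pos: [515.0, 22.9, -2.6]
tcp_rot: [2.139, 2.262, 0.039]
ft_force: [-5.3, -1.2, 7.2]
width: 0.744
```

```bash
python3 - <<'E'
from h import *
st()
# flat: meter z axis -> -mat x ; meter x (back) -> up ; y = z cross x
ex=np.array([np.cos(.056),np.sin(.056),0]); zz=-ex; xx=np.array([0,0,1.]); yy=np.cross(zz,xx)
Rm=np.c_[xx,yy,zz]
cG=np.array([515.,23,0])+58.5*ex; cG[2]=23
print(cG)
ov("side","s17.png",Rm,cG,(180,200,430,350),3,leg=0)
E
```

```text
t 16.02 pos [515.   22.9  -2.6] w 0.744 F [-5.3 -1.2  7.2] T [ 0.24  0.02 -0.11]
x [-0.056  0.998 -0.003] y [0.998 0.056 0.037] z [ 0.037 -0.001 -0.999] q [-5.500e-02  1.230e-01  1.955e+00  1.000e-03  1.026e+00 -1.683e+00]
[573.40829597  26.27428801  23.        ]
```

View pics/s17.png

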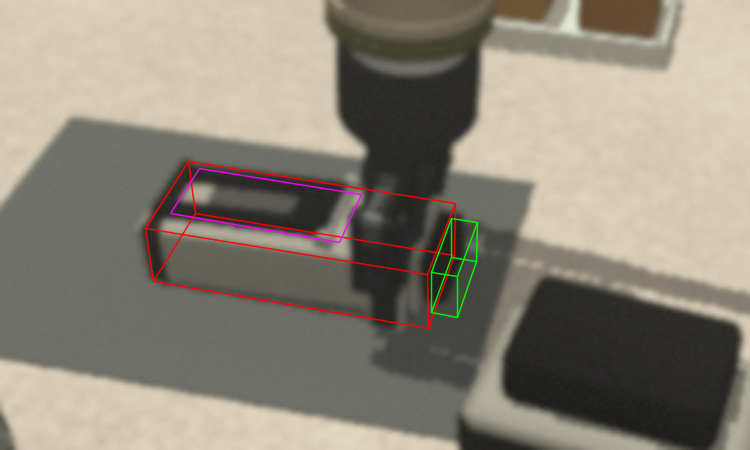

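Request:
step_arm --moves '[[[100,0,0,0,0],[100,0,0,0,0],[100,0,0,0,0]]]'

```text
time_s: 16.45
tool_pos: [515.3, 23.0, -2.4]
tcp_rot: [2.139, 2.262, 0.039]
ft_force: [0.6, -0.2, -0.3]
width: 0.996
```

Request:
step_arm --moves '[[[100,0,0,-3,0],[100,0,0,-4,0],[100,0,0,-4,0],[100,0,0,-4,0]]]'

```text
time_s: 16.95
tool_pos: [506.1, 23.3, 147.0]
tcp_rot: [2.143, 2.267, 0.03]
ft_force: [0.3, -0.1, 0.3]
width: 1.0
```

Request:
step_arm --moves '[[[100,0,-4,-1,0],[100,0,-4,0,0]]]'

```text
time_s: 17.2
tool_pos: [428.9, 18.6, 159.9]
tcp_rot: [2.138, 2.262, 0.039]
ft_force: [0.2, -0.4, 1.0]
width: 1.0
```

```bash
python3 - <<'E'
from h import *
st()
ex=np.array([np.cos(.056),np.sin(.056),0]); zz=-ex; xx=np.array([0,0,1.]); yy=np.cross(zz,xx)
Rm=np.c_[xx,yy,zz]
cG=np.array([575,25,23.])
a=ov("side","s18.png",Rm,cG,(180,200,430,350),3,leg=0)
b=ov("top","s18t.png",Rm,cG,(230,110,390,300),3,leg=0)
for n in("side","top"):
  for o in("meter_center","leg_foot","leg_hinge"): print(n,o,spots(o,n))
E
```

```text
t 17.2 pos [428.9  18.6 159.9] w 1.0 F [ 0.2 -0.4  1. ] T [-0.03  0.    0.01]
x [-0.056  0.998 -0.004] y [0.998 0.056 0.038] z [ 0.038 -0.002 -0.999] q [-7.700e-02 -3.500e-01  2.065e+00  1.000e-03  1.389e+00 -1.705e+00]
side meter_center [(0.82, array([351.6, 285.8, 111.3])), (0.67, array([651.3, 248.4,  56.3])), (0.63, array([580.4,  31.6,  23.1]))]
side leg_foot [(0.7, array([637.4, 234. ,   7.6])), (0.62, array([650.9,  27.6,  51.1]))]
side leg_hinge [(0.74, array([552.3,  24.5,  47.7])), (0.54, array([635.7, 238.1,  78. ])), (0.52, array([648.6,  29.5,  48.6]))]
top meter_center [(0.7, array([650.5, 247.1,  59.8]))]
top leg_foot [(0.48, array([646.3,  29.9,  49. ])), (0.47, array([635.9, 235.3,   8.3]))]
top leg_hinge [(0.77, array([346.7, 254.2, 159.6])), (0.61, array([638.9, 237.6,  79.3]))]
```

View pics/s18.png

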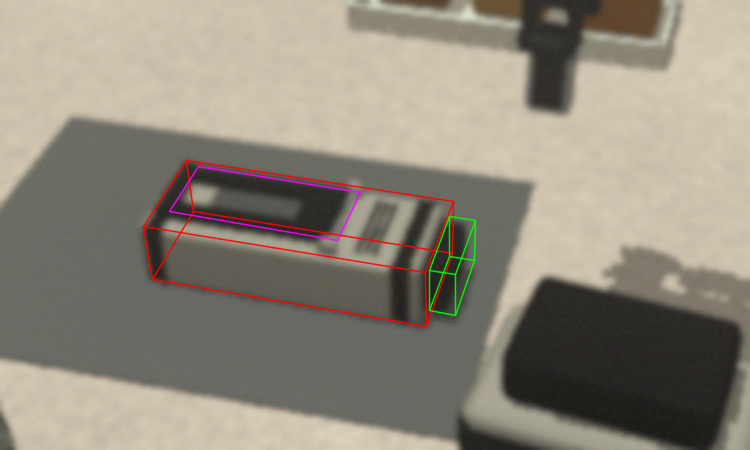

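View pics/s18t.png

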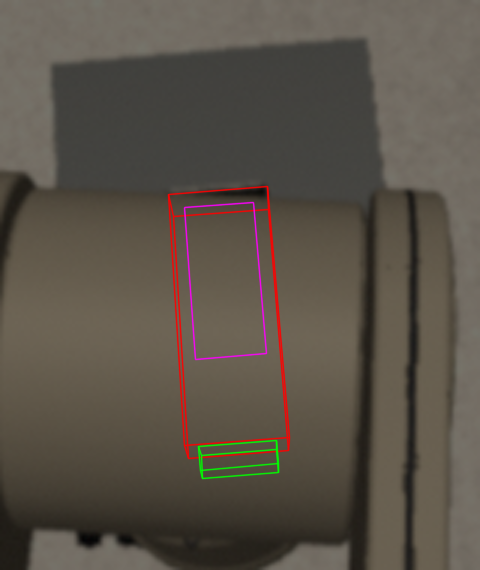

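Request:
step_arm --moves '[[[65,0,5,0,0],[65,0,5,0,0],[65,0,5,0.5,0],[65,0,5,2,0],[65,0,0,2,0]]]'

```text
time_s: 18.23
tool_pos: [639.3, 30.5, 116.3]
tcp_rot: [2.14, 2.264, 0.036]
ft_force: [-1.1, -0.1, -0.6]
width: 0.65
```

```bash
python3 - <<'E'
from h import *
togo((638,28,75),np.pi/2+0.06)
shot("top","s19t.png",(200,60,420,300),2)
shot("side","s19.png",(180,200,430,350),3)
for o in("meter_center","leg_foot","leg_hinge"): print(o,spots(o,"side"),spots(o,"top"))
E
```

```text
t 18.23 pos [639.3  30.5 116.3] w 0.65 F [-1.1 -0.1 -0.6] T [ 0.1   0.02 -0.03]
x [-0.056  0.998 -0.003] y [0.998 0.056 0.035] z [ 0.035 -0.001 -0.999] q [-0.032  0.281  1.53  -0.     1.295 -1.659]
tool shift cm [-0.22 -0.29  4.13]
turn -0.004
meter_center [(0.94, array([580.2,  26.8,  21.3])), (0.8, array([351.2, 284.8, 114. ])), (0.68, array([653. , 248.6,  58.2]))] [(0.65, array([653.5, 245.2,  58.7])), (0.65, array([ 451.2, -305. ,   53.2])), (0.63, array([514.2, 267.8,   3.5]))]
leg_foot [(0.65, array([648.3,  27.3,  50. ])), (0.41, array([636.9, 234.7,   7.3]))] [(0.53, array([515.4, 271. ,   1.3])), (0.3, array([ 453.7, -301.2,   46.5]))]
leg_hinge [(0.67, array([548.4,  24.2,  46.1])), (0.43, array([636.6, 236.3,  79.3]))] []
```

View pics/s19t.png

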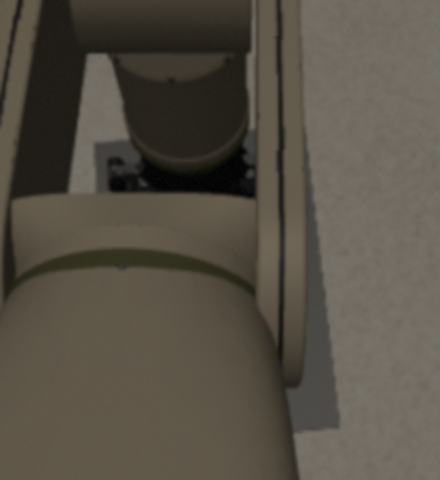

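View pics/s19.png

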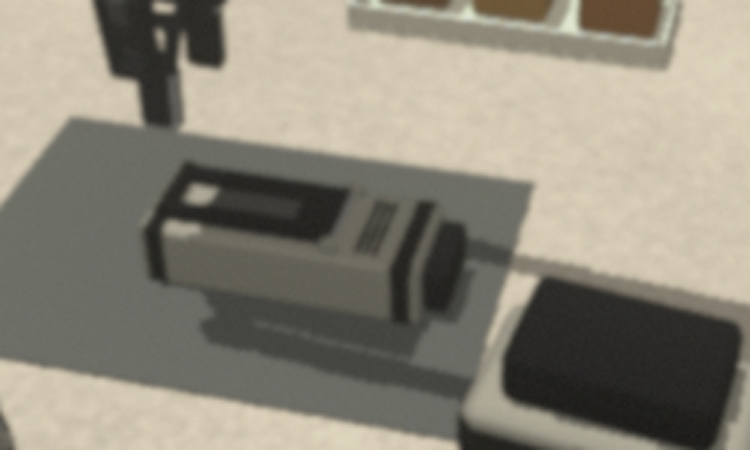

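Request:
step_arm --moves '[[[65,-0.25,-0.2,3,0],[65,0,0,2,0],[65,0,0,0,0]]]'

```text
time_s: 19.0
tool_pos: [639.2, 27.5, 75.5]
tcp_rot: [2.134, 2.257, 0.048]
ft_force: [0.2, 0.1, 0.1]
width: 0.648
```

```bash
python3 - <<'E'
from h import *
togo((638,28,46),np.pi/2+0.06)
shot("side","s20.png",(180,150,430,350),3)
E
```

```text
t 19.0 pos [639.2  27.5  75.5] w 0.648 F [0.2 0.1 0.1] T [ 0.09 -0.01  0.04]
x [-0.056  0.998 -0.005] y [0.997 0.056 0.047] z [ 0.047 -0.002 -0.999] q [-0.037  0.312  1.573 -0.     1.209 -1.664]
tool shift cm [ 0.07 -0.25  2.94]
turn -0.004
```

View pics/s20.png

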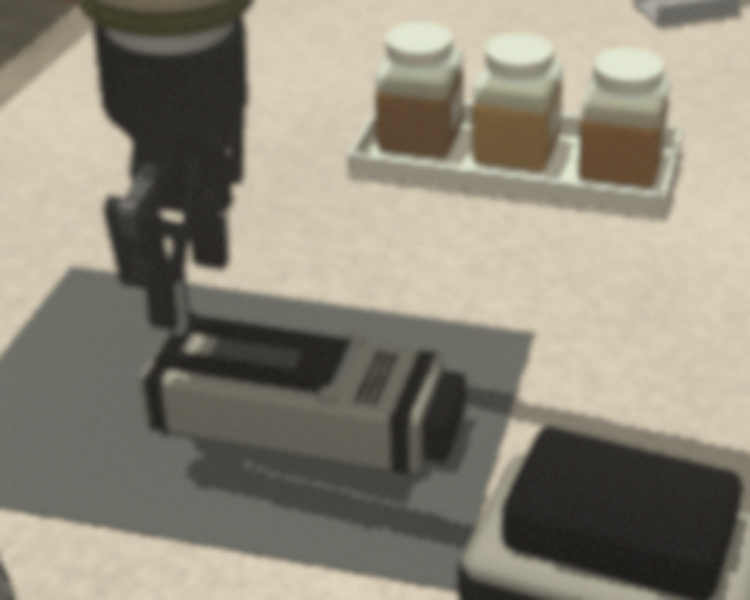

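Request:
step_arm --moves '[[[65,0,-0.2,1.5,0],[65,0,-0.1,0.8,0],[65,0,0,0,0]]]'

```text
time_s: 19.42
tool_pos: [639.2, 27.4, 54.1]
tcp_rot: [2.131, 2.254, 0.053]
ft_force: [-0.8, -0.2, 0.2]
width: 0.65
```

```bash
python3 - <<'E'
from h import *
togo((638,28,46),np.pi/2+0.06)
shot("side","s21.png",(180,200,380,350),4)
E
```

```text
t 19.43 pos [639.2  27.4  54.1] w 0.65 F [-0.8 -0.2  0.2] T [ 0.04  0.05 -0.08]
x [-0.056  0.998 -0.005] y [0.997 0.056 0.052] z [ 0.052 -0.002 -0.999] q [-0.037  0.333  1.59  -0.     1.167 -1.664]
tool shift cm [ 0.07 -0.15  0.8 ]
turn -0.004
```

View pics/s21.png

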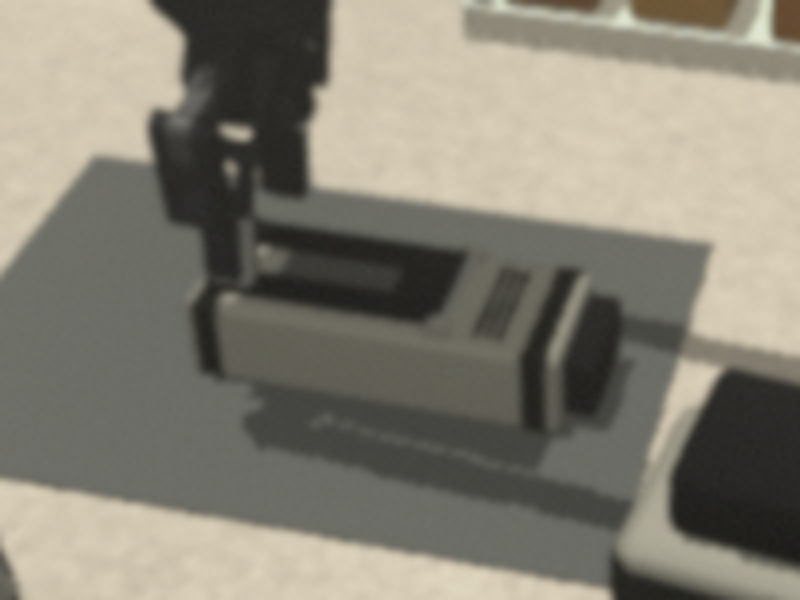

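Request:
step_arm --moves '[[[65,0,-0.1,0.5,0],[65,0,0,0.3,0]]]'

```text
time_s: 19.73
tool_pos: [639.4, 27.3, 46.7]
tcp_rot: [2.13, 2.253, 0.055]
ft_force: [0.4, -0.2, -0.8]
width: 0.65
```

Request:
step_arm --moves '[[[65,0,0,0.2,0]]]'

```text
time_s: 19.85
tool_pos: [639.5, 27.2, 44.6]
tcp_rot: [2.13, 2.253, 0.055]
ft_force: [-0.4, -0.3, 0.3]
width: 0.644
```

Request:
step_arm --moves '[[[65,0,0,0.2,0]]]'

```text
time_s: 19.98
tool_pos: [639.7, 27.3, 42.5]
tcp_rot: [2.13, 2.253, 0.055]
ft_force: [-1.2, -0.3, 0.3]
width: 0.652
```

Request:
step_arm --moves '[[[40,0,0,0,0],[40,0,0,0,0],[40,0,0,0,0]]]' --force 40

```text
time_s: 20.35
tool_pos: [639.7, 27.6, 42.8]
tcp_rot: [2.131, 2.253, 0.055]
ft_force: [-0.3, -0.1, 0.0]
width: 0.502
```

```bash
python3 - <<'E'
from h import *
st()
shot("side","s22.png",(180,200,380,350),4)
E
```

```text
t 20.35 pos [639.7  27.6  42.8] w 0.502 F [-0.3 -0.1  0. ] T [ 0.11  0.08 -0.12]
x [-0.056  0.998 -0.004] y [0.997 0.056 0.053] z [ 0.053 -0.001 -0.999] q [-3.700e-02  3.470e-01  1.596e+00  1.000e-03  1.146e+00 -1.664e+00]
```

View pics/s22.png

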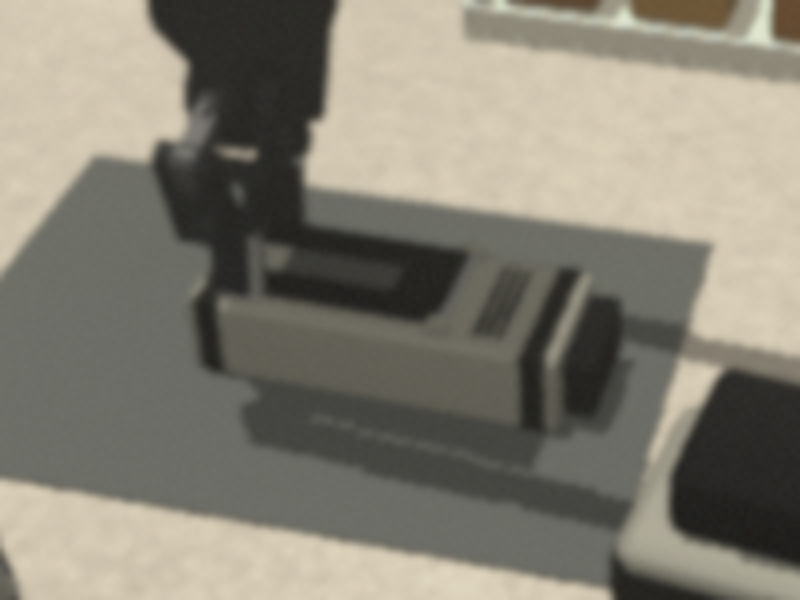

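Request:
step_arm --moves '[[[40,0,0,-0.9,0],[40,0,-0.1,-0.9,0],[40,0,-0.2,-0.9,0]]]' --force 30

```text
time_s: 20.78
tool_pos: [633.1, 27.3, 68.6]
tcp_rot: [2.133, 2.256, 0.05]
ft_force: [0.6, -1.2, -5.1]
width: 0.504
```

```bash
python3 - <<'E'
from h import *
st()
shot("side","s23.png",(180,200,380,350),4)
E
```

```text
t 20.77 pos [633.1  27.3  68.6] w 0.504 F [ 0.6 -1.2 -5.1] T [-0.06 -0.14 -0.  ]
x [-0.056  0.998 -0.004] y [0.997 0.056 0.049] z [ 0.049 -0.002 -0.999] q [-0.038  0.303  1.598  0.     1.192 -1.665]
```

View pics/s23.png

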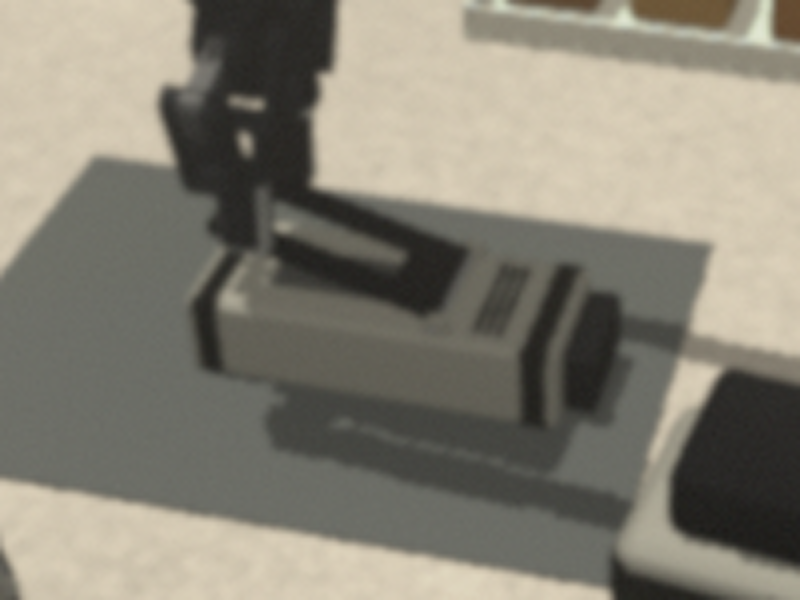

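Request:
step_arm --moves '[[[40,0,-0.2,-0.85,0],[40,0,-0.35,-0.8,0],[40,0,-0.4,-0.8,0]]]'

```text
time_s: 21.2
tool_pos: [622.0, 26.7, 95.7]
tcp_rot: [2.132, 2.255, 0.051]
ft_force: [-0.9, 0.1, -3.2]
width: 0.497
```

```bash
python3 - <<'E'
from h import *
st()
shot("side","s24.png",(180,200,380,350),4)
E
```

```text
t 21.2 pos [622.   26.7  95.7] w 0.497 F [-0.9  0.1 -3.2] T [0.01 0.05 0.03]
x [-0.056  0.998 -0.005] y [0.997 0.056 0.05 ] z [ 0.05  -0.002 -0.999] q [-0.039  0.244  1.615  0.     1.233 -1.666]
```

View pics/s24.png

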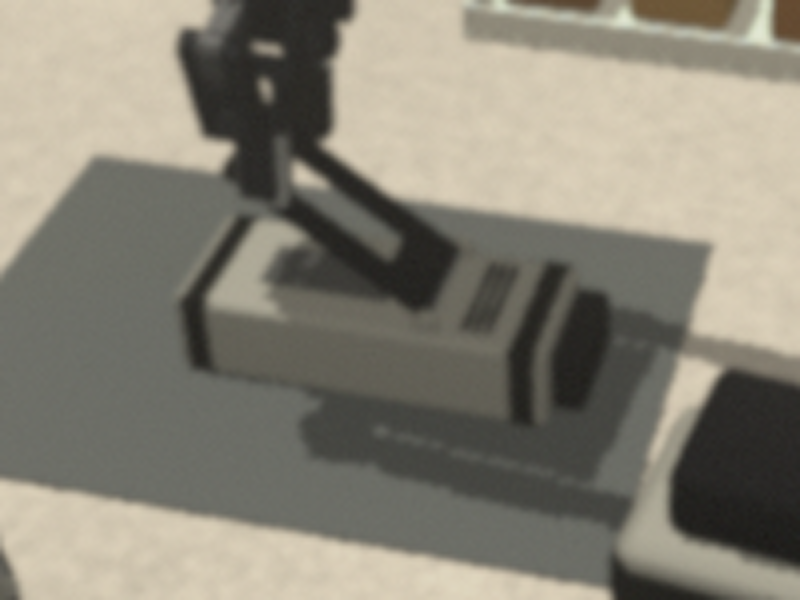

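Request:
step_arm --moves '[[[40,0,-0.6,-0.75,0],[40,0,-0.65,-0.65,0],[40,0,-0.4,-0.4,0]]]'

```text
time_s: 21.62
tool_pos: [603.7, 25.8, 115.1]
tcp_rot: [2.131, 2.255, 0.052]
ft_force: [-0.1, 0.2, -5.6]
width: 0.493
```

```bash
python3 - <<'E'
from h import *
st()
shot("side","s25.png",(180,180,380,330),4)
E
```

```text
t 21.62 pos [603.7  25.8 115.1] w 0.493 F [-0.1  0.2 -5.6] T [ 0.04 -0.02  0.02]
x [-0.056  0.998 -0.005] y [0.997 0.056 0.051] z [ 0.051 -0.002 -0.999] q [-0.042  0.175  1.656  0.     1.259 -1.669]
```

View pics/s25.png

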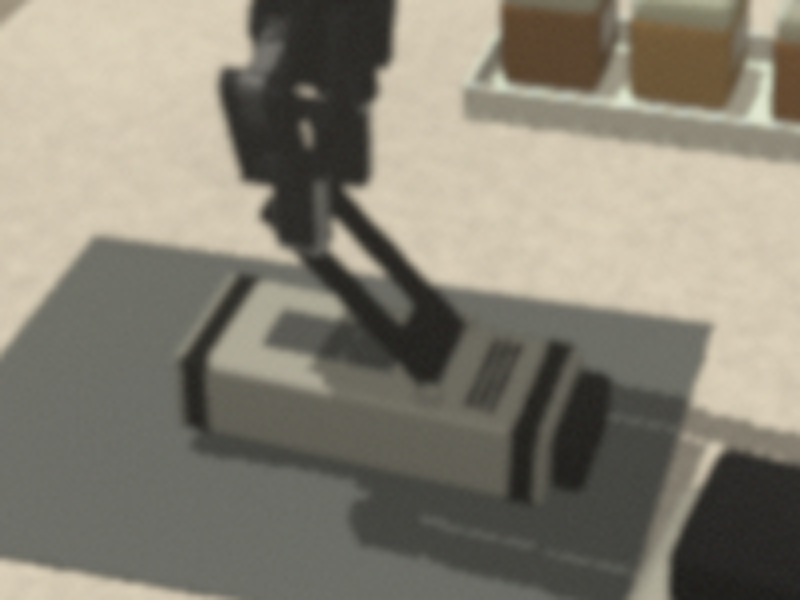

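Request:
step_arm --moves '[[[40,0,0,0.3,0]]]'

```text
time_s: 21.8
tool_pos: [604.0, 25.8, 112.9]
tcp_rot: [2.131, 2.254, 0.054]
ft_force: [0.4, -0.0, -4.8]
width: 0.495
```

Request:
step_arm --moves '[[[40,0,0,0.3,0]]]'

```text
time_s: 21.92
tool_pos: [604.3, 25.7, 109.6]
tcp_rot: [2.13, 2.254, 0.054]
ft_force: [-0.1, 0.1, -3.5]
width: 0.495
```

```bash
python3 - <<'E'
from h import *
st()
shot("side","s26.png",(180,180,380,330),4)
E
```

```text
t 21.93 pos [604.3  25.7 109.6] w 0.495 F [-0.1  0.1 -3.5] T [ 0.02 -0.2  -0.03]
x [-0.056  0.998 -0.005] y [0.997 0.056 0.053] z [ 0.053 -0.002 -0.999] q [-0.042  0.181  1.66   0.     1.247 -1.669]
```

View pics/s26.png

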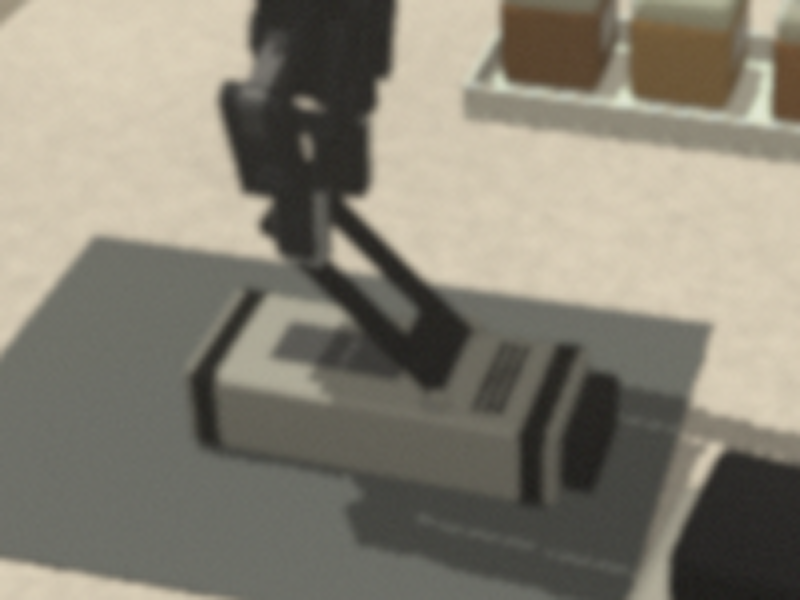

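Request:
step_arm --moves '[[[40,0,0,0.15,0],[40,0,0,0,0]]]'

```text
time_s: 22.22
tool_pos: [604.6, 25.7, 107.4]
tcp_rot: [2.131, 2.254, 0.054]
ft_force: [-0.2, -0.4, -4.5]
width: 0.498
```

Request:
step_arm --moves '[[[70,0,0,0,0],[85,0,0,0,0],[85,0,0,0,0]]]'

```text
time_s: 22.6
tool_pos: [605.5, 25.7, 108.8]
tcp_rot: [2.13, 2.253, 0.056]
ft_force: [0.1, 0.1, 0.3]
width: 0.849
```

Request:
step_arm --moves '[[[85,0,0,-3,0],[85,0,0,-4,0],[85,0,0,-4,0],[85,0,-2,-2,0]]]'

```text
time_s: 23.1
tool_pos: [577.3, 24.8, 239.5]
tcp_rot: [2.132, 2.255, 0.052]
ft_force: [-0.1, 0.7, -0.3]
width: 0.85
```

```bash
python3 - <<'E'
from h import *
st()
ex=np.array([np.cos(.056),np.sin(.056),0]); zz=-ex; xx=np.array([0,0,1.]); yy=np.cross(zz,xx)
Rm=np.c_[xx,yy,zz]
ov("side","s27.png",Rm,np.array([575,27,23.]),(180,180,380,330),4,leg=0.8)
for o in("meter_center","leg_foot","leg_hinge"): print(o,spots(o,"side"))
E
```

```text
t 23.1 pos [577.3  24.8 239.5] w 0.85 F [-0.1  0.7 -0.3] T [-0.01  0.04 -0.03]
x [-0.056  0.998 -0.005] y [0.997 0.056 0.051] z [ 0.051 -0.002 -0.999] q [-0.046  0.017  1.593  0.     1.48  -1.673]
meter_center [(0.75, array([651.3, 251.5,  57.9])), (0.74, array([349.3, 285.4, 114.3])), (0.64, array([581.5,  25.5,  22.3]))]
leg_foot [(0.84, array([613.5,  22.2, 117.4])), (0.56, array([635.1, 235.9,   8.7]))]
leg_hinge [(0.6, array([549.5,  21.8,  47. ])), (0.59, array([640.4, 236.4,  77.5]))]
```

View pics/s27.png

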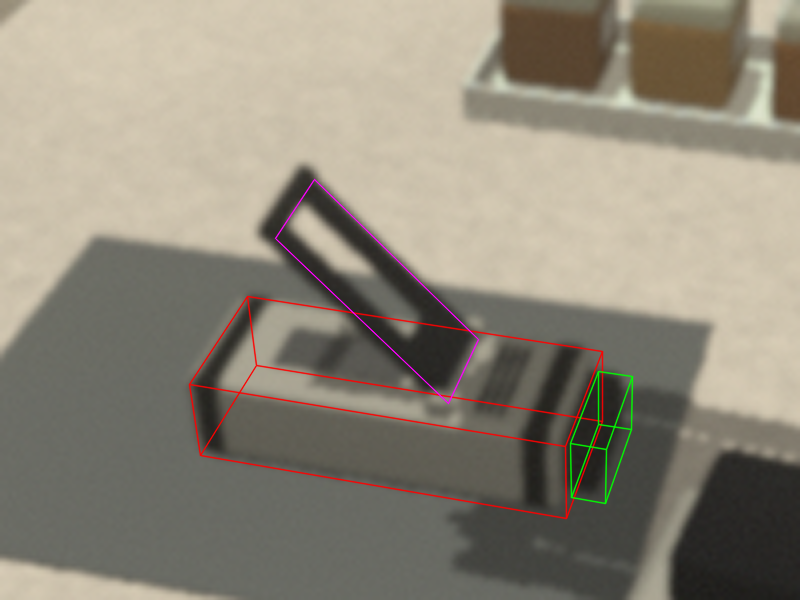

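```bash
python3 - <<'E'
from h import *
ex=np.array([np.cos(.056),np.sin(.056),0]); zz=-ex; xx=np.array([0,0,1.]); yy=np.cross(zz,xx)
Rm=np.c_[xx,yy,zz]
ov("side","s28.png",Rm,np.array([580,25.5,23.]),(180,180,380,330),4,leg=0.8)
togo((511,22,80),np.pi/2+.056)
E
```

```text
t 23.35 pos [575.8  24.9 235.2] w 0.85 F [ 0.5  0.1 -0.4] T [-0.04  0.01  0.02]
x [-0.056  0.998 -0.004] y [0.997 0.056 0.046] z [ 0.046 -0.002 -0.999] q [-0.046  0.02   1.597  0.     1.478 -1.673]
tool shift cm [ 0.14 -7.19 15.2 ]
turn 0.0
```

View pics/s28.png

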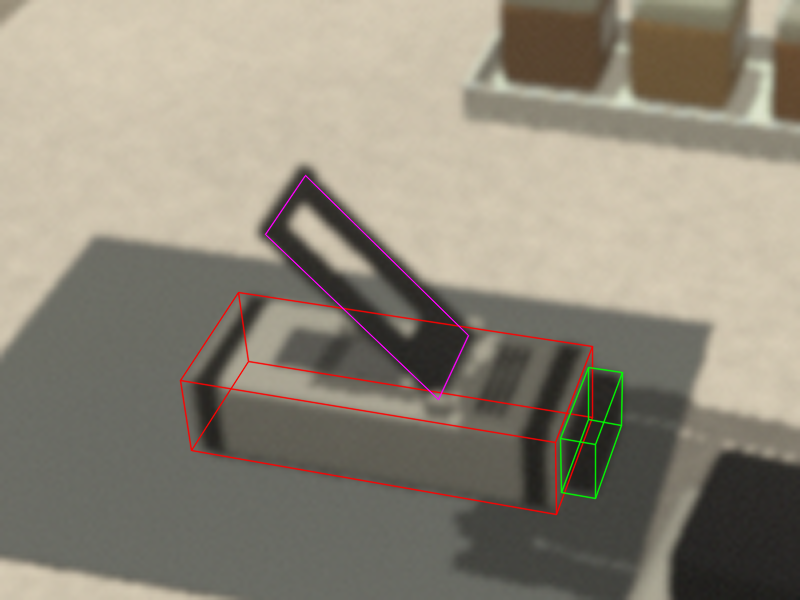

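Request:
step_arm --moves '[[[100,0.1,-4,0,0],[100,0,-4,3,0],[100,0,0,4,0],[100,0,0,4,0],[100,0,0,2.5,0]]]' --force 20

```text
time_s: 23.98
tool_pos: [497.9, 21.3, 85.9]
tcp_rot: [2.139, 2.262, 0.039]
ft_force: [-0.8, -0.8, -0.1]
width: 0.996
```

```bash
python3 - <<'E'
from h import *
togo((510.5,21.5,15),np.pi/2+.056)
shot("side","s29.png",(180,150,430,350),3)
E
```

```text
t 23.98 pos [497.9  21.3  85.9] w 0.996 F [-0.8 -0.8 -0.1] T [-0.04 -0.04 -0.05]
x [-0.056  0.998 -0.003] y [0.998 0.056 0.037] z [ 0.038 -0.001 -0.999] q [-6.100e-02 -6.000e-02  1.958e+00  1.000e-03  1.206e+00 -1.688e+00]
tool shift cm [-0.03  0.99  7.13]
turn -0.0
```

View pics/s29.png

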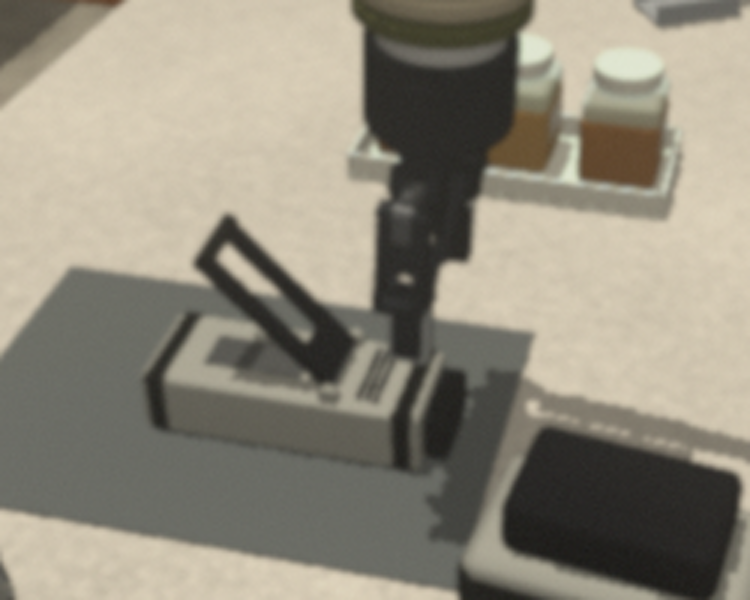

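Request:
step_arm --moves '[[[100,0,1,2,0],[100,0,0,3,0],[100,0,0,2,0],[100,0,0,0.2,0]]]'

```text
time_s: 24.52
tool_pos: [506.1, 22.1, 5.0]
tcp_rot: [2.146, 2.269, 0.026]
ft_force: [0.2, 0.5, 0.2]
width: 0.998
```

```bash
python3 - <<'E'
from h import *
togo((510.5,21.5,15),np.pi/2+.056)
shot("side","s30.png",(180,150,430,350),3)
E
```

```text
t 24.52 pos [506.1  22.1   5. ] w 0.998 F [0.2 0.5 0.2] T [-0.01 -0.04  0.02]
x [-0.056  0.998 -0.002] y [0.998 0.056 0.025] z [ 0.025 -0.    -1.   ] q [-5.800e-02  9.800e-02  1.965e+00  1.000e-03  1.054e+00 -1.686e+00]
tool shift cm [-0.09  0.46 -0.99]
turn -0.0
```

View pics/s30.png

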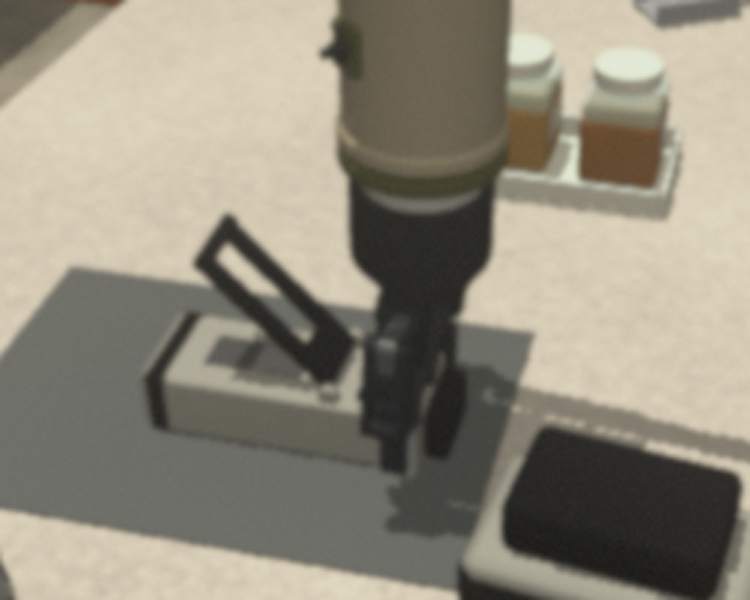

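Request:
step_arm --moves '[[[100,0,0.4,-0.8,0],[65,0,0,0,0],[65,0,0,0,0],[65,0,0,0,0],[65,0,0,0,0]]]' --force 20

```text
time_s: 25.2
tool_pos: [512.3, 22.2, 16.9]
tcp_rot: [2.144, 2.266, 0.031]
ft_force: [1.1, -0.1, -3.6]
width: 0.748
```

```bash
python3 - <<'E'
from h import *
togo((510.5,21.5,15),np.pi/2+.056)
E
```

```text
t 25.2 pos [512.3  22.2  16.9] w 0.748 F [ 1.1 -0.1 -3.6] T [-0.01 -0.05 -0.02]
x [-0.056  0.998 -0.002] y [0.998 0.056 0.029] z [ 0.029 -0.001 -1.   ] q [-5.700e-02  9.000e-02  1.948e+00  1.000e-03  1.074e+00 -1.684e+00]
tool shift cm [-0.06 -0.19  0.19]
turn -0.0
```

Request:
step_arm --moves '[[[65,0,0.2,-0.8,0],[65,0,0.25,-0.8,0],[65,0,0.3,-0.8,0]]]'

```text
time_s: 25.58
tool_pos: [517.6, 22.8, 41.0]
tcp_rot: [2.146, 2.269, 0.027]
ft_force: [0.9, -0.9, -4.9]
width: 0.745
```

```bash
python3 - <<'E'
from h import *
st()
shot("side","s31.png",(180,150,430,350),3)
E
```

```text
t 25.57 pos [517.6  22.8  41. ] w 0.745 F [ 0.9 -0.9 -4.9] T [-0.    0.24  0.01]
x [-0.056  0.998 -0.002] y [0.998 0.056 0.025] z [ 0.026 -0.    -1.   ] q [-5.600e-02  6.900e-02  1.920e+00  1.000e-03  1.128e+00 -1.683e+00]
```

View pics/s31.png

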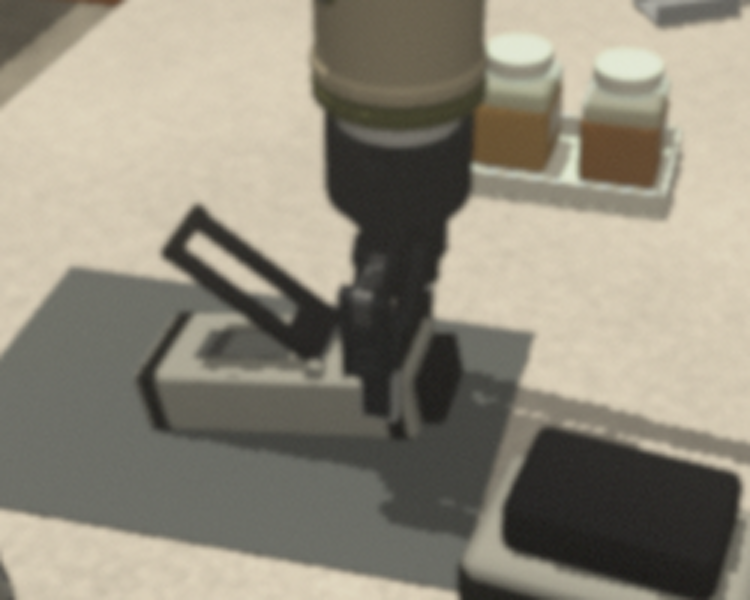

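Request:
step_arm --moves '[[[65,0,0.5,-1.1,0],[65,0,0.6,-1.1,0],[65,0,0.7,-1.0,0],[65,0,0.8,-0.9,0]]]'

```text
time_s: 26.12
tool_pos: [544.9, 24.4, 86.9]
tcp_rot: [2.145, 2.268, 0.029]
ft_force: [-0.5, 0.3, -5.6]
width: 0.742
```

```bash
python3 - <<'E'
from h import *
st()
shot("side","s32.png",(180,150,430,350),3)
E
```

```text
t 26.12 pos [544.9  24.4  86.9] w 0.742 F [-0.5  0.3 -5.6] T [-0.01  0.26  0.01]
x [-0.056  0.998 -0.002] y [0.998 0.056 0.027] z [ 0.027 -0.    -1.   ] q [-5.000e-02  7.600e-02  1.819e+00  1.000e-03  1.220e+00 -1.677e+00]
```

View pics/s32.png

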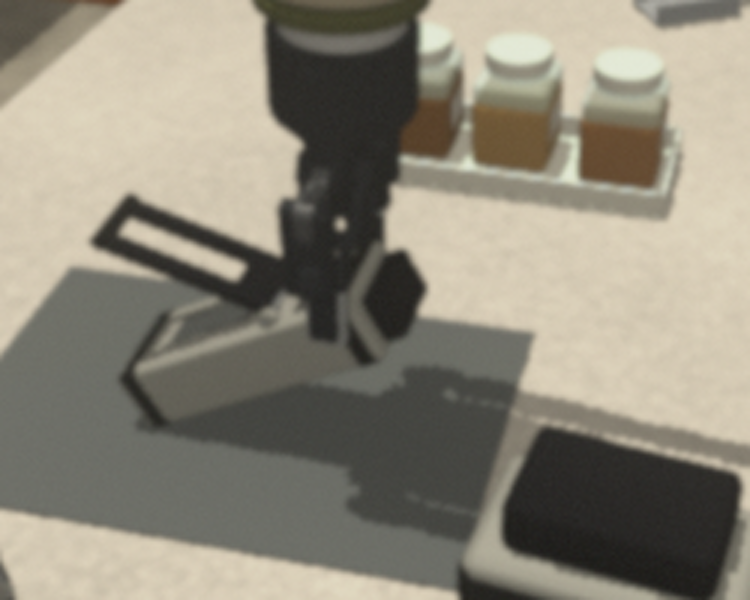

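Request:
step_arm --moves '[[[65,0,2,-5,0],[65,0,1,-3,0],[65,0,0.5,-1.5,0],[65,0,0,-0.5,0]]]'

```text
time_s: 26.68
tool_pos: [578.2, 26.6, 189.6]
tcp_rot: [2.146, 2.269, 0.027]
ft_force: [0.7, 0.1, -6.8]
width: 0.742
```

```bash
python3 - <<'E'
from h import *
st()
shot("side","s33.png",(130,50,430,350),2)
E
```

```text
t 26.68 pos [578.2  26.6 189.6] w 0.742 F [ 0.7  0.1 -6.8] T [ 0.05  0.13 -0.01]
x [-0.056  0.998 -0.002] y [0.998 0.056 0.025] z [ 0.025 -0.    -1.   ] q [-4.300e-02  7.200e-02  1.627e+00  1.000e-03  1.417e+00 -1.670e+00]
```

View pics/s33.png

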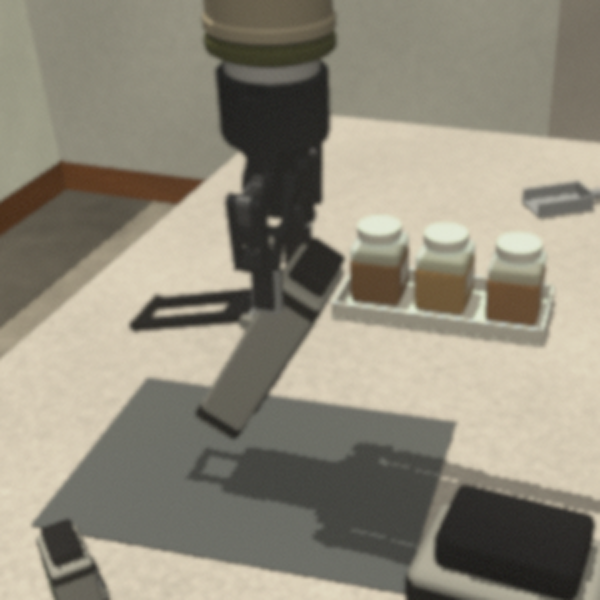

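Request:
step_arm --moves '[[[65,0,-1.5,1.5,0],[65,0,-1.5,2,0],[65,0,-0.5,1,0],[65,0,0,0.2,0]]]'

```text
time_s: 27.22
tool_pos: [540.0, 24.6, 135.7]
tcp_rot: [2.15, 2.273, 0.019]
ft_force: [1.1, 0.9, -5.8]
width: 0.74
```

```bash
python3 - <<'E'
from h import *
st()
shot("side","s34.png",(130,50,430,350),2)
E
```

```text
t 27.23 pos [540.   24.6 135.7] w 0.74 F [ 1.1  0.9 -5.8] T [0.02 0.12 0.05]
x [-0.056  0.998 -0.001] y [0.998 0.056 0.018] z [ 0.018  0.    -1.   ] q [-5.000e-02  1.900e-02  1.783e+00  1.000e-03  1.322e+00 -1.677e+00]
```

View pics/s34.png

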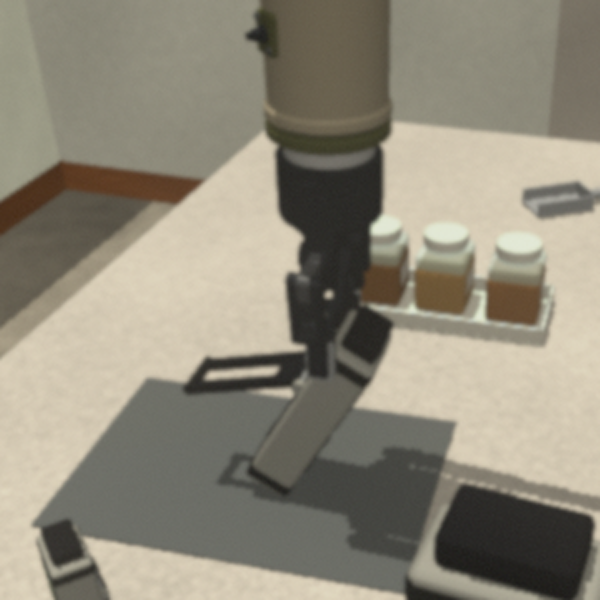

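Request:
step_arm --moves '[[[65,0,0,0.6,0],[65,0,0,0.4,0]]]'

```text
time_s: 27.52
tool_pos: [544.9, 24.5, 132.8]
tcp_rot: [2.145, 2.268, 0.029]
ft_force: [-7.8, 0.7, 21.5]
width: 0.743
```

Request:
step_arm --moves '[[[65,0,0,0.4,0]]]'

```text
time_s: 27.65
tool_pos: [547.9, 24.6, 133.4]
tcp_rot: [2.141, 2.264, 0.036]
ft_force: [-7.6, 0.1, 16.3]
width: 0.75
```

Request:
step_arm --moves '[[[65,0,0,0.3,0]]]'

```text
time_s: 27.78
tool_pos: [550.5, 24.7, 134.0]
tcp_rot: [2.138, 2.262, 0.042]
ft_force: [-4.4, 0.8, 3.9]
width: 0.741
```

Request:
step_arm --moves '[[[65,0,1.2,-0.2,0],[65,0,1.2,-0.2,0],[65,0,1.2,-0.1,0]]]'

```text
time_s: 28.15
tool_pos: [589.7, 26.9, 143.3]
tcp_rot: [2.136, 2.259, 0.047]
ft_force: [0.0, -0.1, -5.7]
width: 0.743
```

```bash
python3 - <<'E'
from h import *
st()
shot("side","s35.png",(130,50,430,350),2)
E
```

```text
t 28.15 pos [589.7  26.9 143.3] w 0.743 F [ 0.  -0.1 -5.7] T [0.03 0.12 0.01]
x [-0.056  0.998 -0.003] y [0.997 0.056 0.044] z [ 0.044 -0.    -0.999] q [-0.042  0.119  1.664  0.002  1.314 -1.67 ]
```

View pics/s35.png

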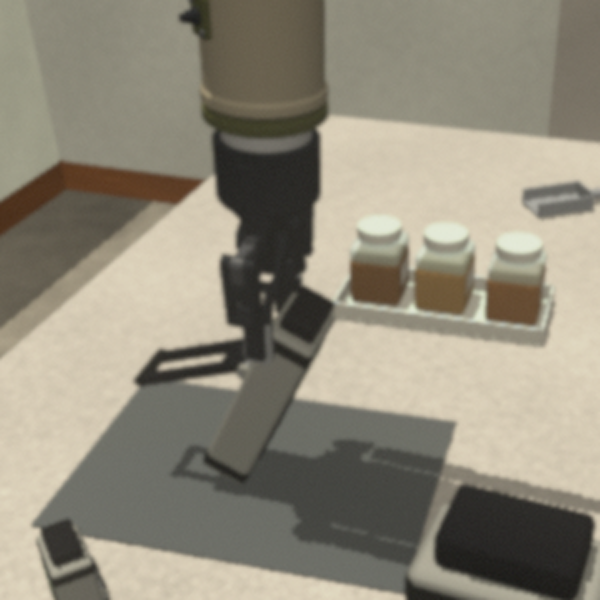

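Request:
step_arm --moves '[[[65,0,-2.5,0,0],[65,0,-2,0.3,0],[65,0,0,0.4,0]]]'

```text
time_s: 28.58
tool_pos: [547.6, 24.2, 135.3]
tcp_rot: [2.134, 2.257, 0.05]
ft_force: [-6.7, 0.6, 17.5]
width: 0.744
```

Request:
step_arm --moves '[[[65,0,0,0.4,0]]]'

```text
time_s: 28.7
tool_pos: [550.6, 24.3, 135.4]
tcp_rot: [2.131, 2.254, 0.057]
ft_force: [-7.7, 1.6, 31.0]
width: 0.742
```

Request:
step_arm --moves '[[[65,0,1.2,0.1,0],[65,0,1.2,0.1,0]]]'

```text
time_s: 28.95
tool_pos: [577.8, 25.8, 137.7]
tcp_rot: [2.128, 2.251, 0.062]
ft_force: [-0.2, -0.3, -6.7]
width: 0.742
```

Request:
step_arm --moves '[[[65,0,1.2,0.2,0],[65,0,1.2,0.2,0]]]'

```text
time_s: 29.2
tool_pos: [605.5, 27.3, 137.2]
tcp_rot: [2.126, 2.249, 0.066]
ft_force: [-1.4, 0.7, 1.7]
width: 0.743
```

```bash
python3 - <<'E'
from h import *
st()
shot("side","s36.png",(130,50,430,350),2)
E
```

```text
t 29.2 pos [605.5  27.3 137.2] w 0.743 F [-1.4  0.7  1.7] T [0.12 0.51 0.08]
x [-0.056  0.998 -0.004] y [0.996 0.056 0.062] z [ 0.062 -0.    -0.998] q [-0.041  0.149  1.643  0.002  1.287 -1.669]
```

View pics/s36.png

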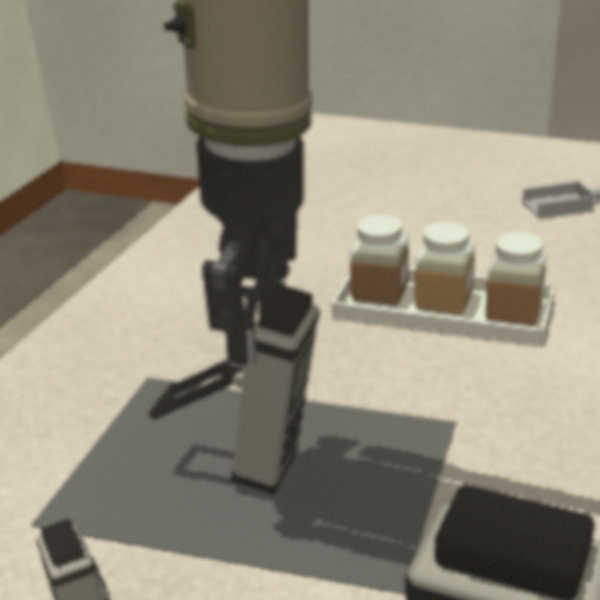

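Request:
step_arm --moves '[[[65,0,1.2,0.3,0],[65,0,1.2,0.3,0]]]'

```text
time_s: 29.5
tool_pos: [632.7, 28.8, 133.2]
tcp_rot: [2.125, 2.248, 0.068]
ft_force: [-1.1, -0.1, -0.9]
width: 0.748
```

Request:
step_arm --moves '[[[65,0,1.2,0.3,0],[65,0,1.2,0.3,0]]]'

```text
time_s: 29.75
tool_pos: [659.4, 30.2, 129.9]
tcp_rot: [2.124, 2.247, 0.07]
ft_force: [-0.8, 0.4, 3.4]
width: 0.743
```

```bash
python3 - <<'E'
from h import *
st()
shot("side","s37.png",(130,50,430,350),2)
E
```

```text
t 29.75 pos [659.4  30.2 129.9] w 0.743 F [-0.8  0.4  3.4] T [0.12 0.57 0.01]
x [-0.056  0.998 -0.004] y [0.996 0.056 0.066] z [ 0.066 -0.    -0.998] q [-0.033  0.292  1.493  0.002  1.29  -1.661]
```

View pics/s37.png

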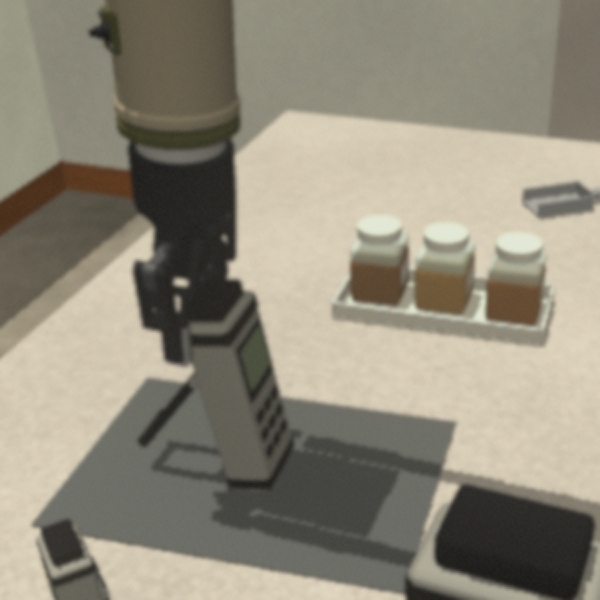

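Request:
step_arm --moves '[[[65,0,1.1,0.45,0],[65,0,1.0,0.5,0]]]'

```text
time_s: 30.05
tool_pos: [684.4, 31.6, 123.4]
tcp_rot: [2.122, 2.245, 0.075]
ft_force: [-0.3, 0.4, 4.6]
width: 0.743
```

```bash
python3 - <<'E'
from h import *
st()
shot("side","s38.png",(130,50,430,350),2)
E
```

```text
t 30.05 pos [684.4  31.6 123.4] w 0.743 F [-0.3  0.4  4.6] T [0.11 0.31 0.02]
x [-0.056  0.998 -0.004] y [0.996 0.056 0.071] z [ 0.071  0.    -0.997] q [-0.03   0.358  1.425  0.002  1.288 -1.657]
```

View pics/s38.png

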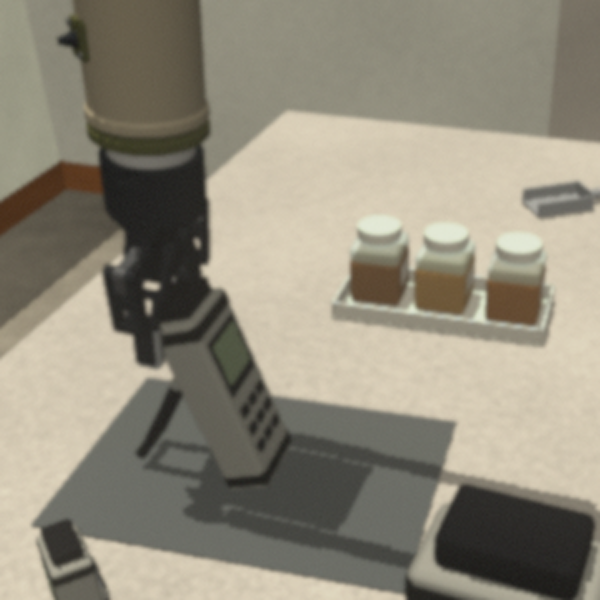

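Request:
step_arm --moves '[[[65,0,0.6,0.35,0]]]'

```text
time_s: 30.22
tool_pos: [692.3, 32.0, 120.5]
tcp_rot: [2.121, 2.244, 0.078]
ft_force: [0.7, -0.4, 2.5]
width: 0.745
```

Request:
step_arm --moves '[[[65,0,0.4,0.3,0]]]'

```text
time_s: 30.35
tool_pos: [697.6, 32.2, 118.3]
tcp_rot: [2.12, 2.243, 0.079]
ft_force: [1.3, 1.5, 4.4]
width: 0.744
```

Request:
step_arm --moves '[[[65,0,0.2,0.3,0]]]'

```text
time_s: 30.48
tool_pos: [701.3, 32.4, 116.5]
tcp_rot: [2.119, 2.241, 0.082]
ft_force: [1.1, -0.3, 6.0]
width: 0.742
```

```bash
python3 - <<'E'
from h import *
st()
shot("side","s39.png",(160,150,360,310),4)
E
```

```text
t 30.48 pos [701.3  32.4 116.5] w 0.742 F [ 1.1 -0.3  6. ] T [0.2  0.03 0.01]
x [-0.056  0.998 -0.004] y [0.995 0.056 0.077] z [ 0.077  0.    -0.997] q [-0.028  0.401  1.383  0.002  1.279 -1.656]
```

View pics/s39.png

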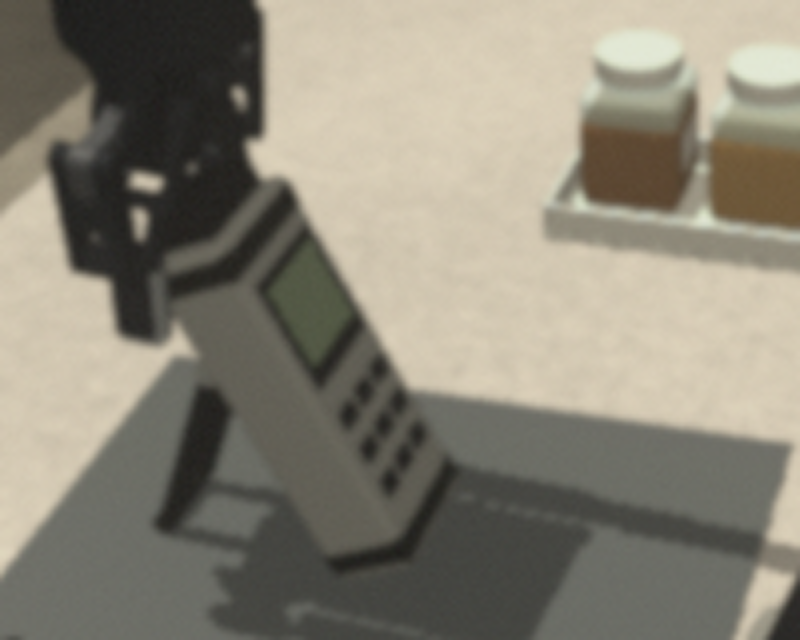

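Request:
step_arm --moves '[[[65,0,0.1,0.3,0]]]'

```text
time_s: 30.65
tool_pos: [704.5, 32.5, 115.0]
tcp_rot: [2.117, 2.239, 0.087]
ft_force: [1.6, 0.7, 5.1]
width: 0.747
```

Request:
step_arm --moves '[[[65,0,0,0.3,0]]]'

```text
time_s: 30.78
tool_pos: [706.2, 32.6, 114.5]
tcp_rot: [2.115, 2.237, 0.09]
ft_force: [-7.2, -1.4, 20.0]
width: 0.742
```

```bash
python3 - <<'E'
from h import *
s=st()
b=np.radians(28); ex=np.array([np.cos(.056),np.sin(.056),0]); ey=np.array([-np.sin(.056),np.cos(.056),0]); ez=np.array([0,0,1.])
zz=np.cos(b)*ez+np.sin(b)*ex; xx=np.cos(b)*ex-np.sin(b)*ez; Rm=np.c_[xx,ey,zz]
for xe in (640,646):
    edge=np.array([xe,29,3.]); c=edge-Rm@[20,0,-82.5]
    print(c, (Rm@legpts(.8).T).T[2:]+c)
    ov("side",f"s40_{xe}.png",Rm,c,(160,150,360,310),4,leg=.8)
E
```

```text
t 30.77 pos [706.2  32.6 114.5] w 0.742 F [-7.2 -1.4 20. ] T [-0.1   1.18 -0.  ]
x [-0.056  0.998 -0.005] y [0.995 0.056 0.085] z [ 0.085  0.    -0.996] q [-0.028  0.409  1.378  0.003  1.27  -1.655]
[661.0394191   30.17944064  85.23260767] [[728.78726532  11.94274974   5.12992282]
 [726.32455297  55.87377577   5.12992282]]
[667.0394191   30.17944064  85.23260767] [[734.78726532  11.94274974   5.12992282]
 [732.32455297  55.87377577   5.12992282]]
```

View pics/s40_646.png

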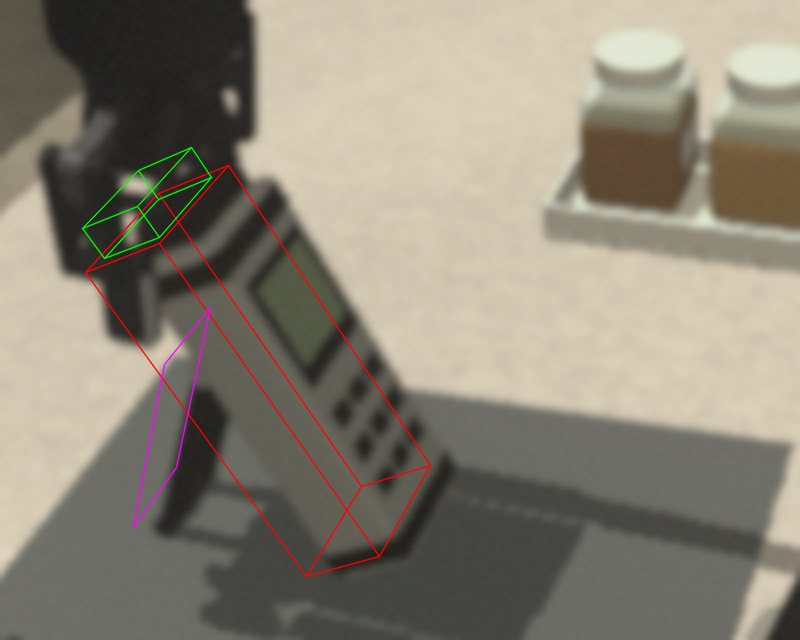

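```bash
python3 - <<'E'
from h import *
ex=np.array([np.cos(.056),np.sin(.056),0]); ey=np.array([-np.sin(.056),np.cos(.056),0]); ez=np.array([0,0,1.])
out=[]
for lean,xe in ((28,637),(24,637)):
    b=np.radians(lean)
    zz=np.cos(b)*ez+np.sin(b)*ex; xx=np.cos(b)*ex-np.sin(b)*ez; Rm=np.c_[xx,ey,zz]
    edge=np.array([xe,27,3.]); c=edge-Rm@[20,0,-82.5]
    out.append(ov("side",f"t.png",Rm,c,(170,160,290,310),3,leg=.8))
cv2.imwrite('pics/s41.png',np.hstack(out))
for o in("meter_center","leg_foot","leg_hinge"): print(o,spots(o,"side"))
E
```

```text
meter_center [(0.96, array([653.6,  29.5,  86. ])), (0.75, array([654.7, 246.7,  53.1])), (0.58, array([350.4, 284.9, 113.3]))]
leg_foot [(0.71, array([636.9, 234. ,   4.5])), (0.54, array([717.5,  30.6,   6.1]))]
leg_hinge [(0.43, array([636.1, 239.4,  78.3]))]
```

View pics/s41.png

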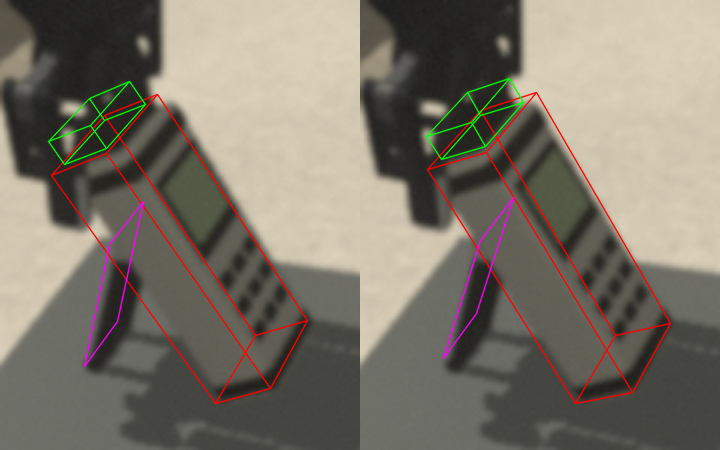

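Request:
step_arm --moves '[[[65,0,0,0,0]]]'

```text
time_s: 31.25
tool_pos: [705.5, 32.5, 114.8]
tcp_rot: [2.115, 2.238, 0.089]
ft_force: [-3.2, 0.8, 0.4]
width: 0.741
```

Request:
step_arm --moves '[[[80,0,0,0,0],[90,0,0,0,0],[100,0,0,0,0],[100,0,0,0,0]]]'

```text
time_s: 31.75
tool_pos: [704.7, 32.2, 112.2]
tcp_rot: [2.117, 2.239, 0.085]
ft_force: [0.3, -0.0, 0.3]
width: 1.001
```

```bash
python3 - <<'E'
from h import *
s=st()
shot("side","s42.png",(160,120,360,310),4 and 3)
E
```

```text
t 31.75 pos [704.7  32.2 112.2] w 1.001 F [ 0.3 -0.   0.3] T [-0.02 -0.01 -0.03]
x [-0.056  0.998 -0.005] y [0.995 0.056 0.081] z [ 0.081 -0.    -0.997] q [-0.028  0.411  1.38   0.002  1.27  -1.655]
```

View pics/s42.png

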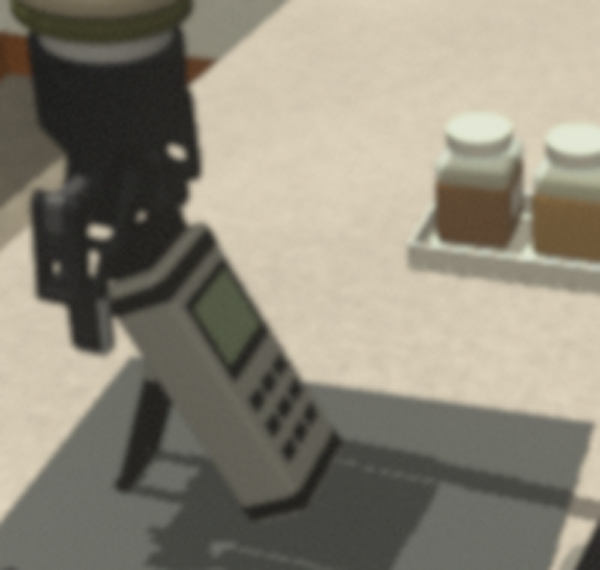

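Request:
step_arm --moves '[[[100,0,0.3,-3,0],[100,0,0.3,-4,0],[100,0,0.3,-5,0],[100,0,0,-5,0]]]'

```text
time_s: 32.3
tool_pos: [696.6, 32.8, 278.5]
tcp_rot: [2.124, 2.247, 0.072]
ft_force: [0.5, -0.5, -0.2]
width: 1.003
```

Request:
step_arm --moves '[[[100,0,-6,-2,0],[100,0,-6,0,0],[100,0,-6,0,0],[100,0,-6,0,0],[100,-6,-3,0,0]]]'

```text
time_s: 32.92
tool_pos: [431.6, -35.7, 284.0]
tcp_rot: [2.111, 2.246, 0.085]
ft_force: [0.7, -1.5, 0.4]
width: 1.0
```

Request:
step_arm --moves '[[[100,-6,0,0,0],[100,-6,0,0,0],[100,-6,0,0,0],[100,-4,0,0,0],[100,0,0,0,0]]]'

```text
time_s: 33.55
tool_pos: [442.9, -264.1, 287.2]
tcp_rot: [2.107, 2.24, 0.088]
ft_force: [-0.4, 0.4, 0.0]
width: 1.0
```

```bash
python3 - <<'E'
from h import *
s=st()
shot("side","s43.png")
shot("top","s43t.png")
for n in("side","top"):
  for o in("meter_center","leg_foot","leg_hinge","jar_a_center"): print(n,o,spots(o,n))
ex=np.array([np.cos(.056),np.sin(.056),0]); ey=np.array([-np.sin(.056),np.cos(.056),0]); ez=np.array([0,0,1.])
out=[]
for n,bx in(("side",(150,150,310,310)),("top",(230,110,390,270))):
    b=np.radians(28)
    zz=np.cos(b)*ez+np.sin(b)*ex; xx=np.cos(b)*ex-np.sin(b)*ez; Rm=np.c_[xx,ey,zz]
    edge=np.array([633,28,3.]); c=edge-Rm@[20,0,-82.5]
    out.append(ov(n,"t.png",Rm,c,bx,2.5 and 2,leg=.8))
cv2.imwrite('pics/s44.png',np.hstack(out))
E
```

```text
t 33.55 pos [ 442.9 -264.1  287.2] w 1.0 F [-0.4  0.4  0. ] T [0.02 0.06 0.  ]
x [-0.06   0.998 -0.008] y [0.994 0.061 0.086] z [ 0.086 -0.003 -0.996] q [-0.674 -0.192  1.705  0.051  1.559 -2.304]
side meter_center [(0.97, array([655.6,  33.1,  85.9])), (0.96, array([353. , 284.2, 113.4])), (0.85, array([650.5, 248.7,  54.8])), (0.68, array([ 454.5, -300. ,   50.7]))]
side leg_foot [(0.88, array([716. ,  29.8,   8.8])), (0.52, array([638.5, 235.9,   9.2]))]
side leg_hinge [(0.65, array([717.3,  30.9,   9.9])), (0.57, array([638.5, 237.7,  77.1]))]
side jar_a_center [(0.89, array([ 454.7, -302.3,   48.9])), (0.27, array([ 532.2, -300.5,   50.8]))]
top meter_center [(0.61, array([647.2, 244.7,  58.1])), (0.57, array([648.7,  30.1,  87.5]))]
top leg_foot [(0.65, array([635.9, 236. ,   7.7])), (0.61, array([350.7, 252.1,  22. ]))]
top leg_hinge [(0.95, array([346.9, 256.7, 157.8])), (0.77, array([636.4, 237.2,  76.3]))]
top jar_a_center [(0.79, array([ 453.8, -304.2,   48.8])), (0.17, array([620.6,  29.5,   1.1]))]
```

View pics/s43.png

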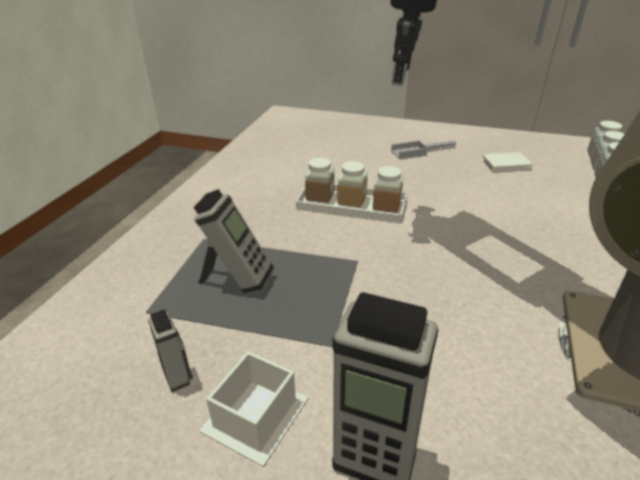

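View pics/s43t.png

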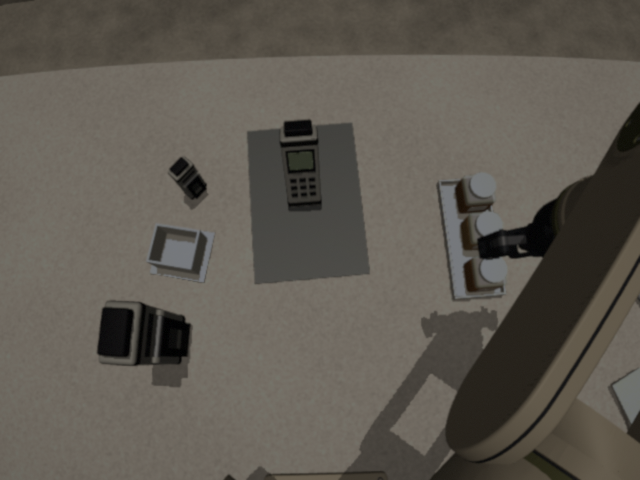

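View pics/s44.png

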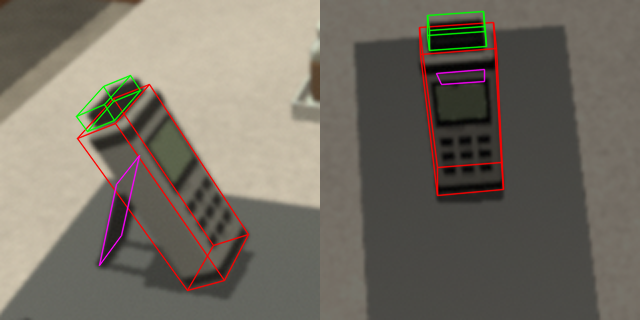

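```bash
python3 - <<'E'
from h import *
print(sign_off())
E
```

```text
the job is handed in; nothing more can be done
None
```

The meter now stands on the grey mat, leaning back on its opened leg with the display facing the arm. I handed the job in at about 34 s of the 72 s allowed.

**What I did**
- I took the middle-sized meter out of the white holder and tipped it over its bottom edge until it lay face down on the mat.
- After letting go, I gripped the leg by its sides and swung it out. When I released it, it stayed at the end stop.
- I picked the meter up again near its head and brought it upright, partly with a quick lift to swing it down. I then pressed it back on its bottom edge until the foot touched the mat, and let go.

**What went less smoothly**
- On the first try at tipping, the meter slid about 45 mm along the mat while held, instead of pivoting. I pressed harder and it then tipped.
- At the end of the leg swing, the meter's bottom end lifted a few millimetres. I lowered it again before letting go of the leg.

**Last checks**
- **Leg:** after release, the measured hinge and foot positions gave about 0.83 rad, against the 0.80 rad end stop.
- **Stand:** the foot centre is at about (716, 30, 9) mm, well inside the mat and consistent with resting on it. The pictures taken after the arm withdrew show the meter standing still. The drawn 28° outline fits to within several millimetres, and the side view suggests the true lean may be a few degrees less.
- **Surroundings:** jar A reads where it did at the start. The other two jars and the look-alike meters look unmoved. The arm was clear of everything, with no force on the wrist.

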